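# Fit the retaining ring on a microscope focus shaft

## Task

Take the upright circlip pliers out of their stand together with the retaining ring on their tips, squeeze the handles just enough for the ring to clear the shaft of the focus drive unit, slide it down the shaft, gently press the sprung wheel part-way down with it and let the ring close fully into the shaft groove. Do not bend the ring by over-spreading it, do not touch it with the fingers, and leave the other things alone. Then hang the pliers back in their stand.

Things in the scene. Friction and masses are not known exactly. Their poses are not given: they have to be found in the camera images.
- pliers_grip (a point): Circlip pliers, 138 mm tall, 0.23 kg, dark steel with black rubber handles, hanging upright in the stand, tips down. Point midway between the handles at the height to grip (26 mm below their tops). z up; handles stand apart along y, 58 mm over their outer faces, each 18 mm wide along x. Grip from above, closing along y. Let go, they spring apart again.
- pliers_tips (a point): Point midway between the pliers' pin tips, 112 mm below the grip point, hinge half-way. Pins at y = +9 and -9 mm, 4 mm square, 5 mm long under a shoulder. The levers do not cross: each mm of squeeze at the handles moves the tips apart by about 1 mm. At about 37 mm over the handles the ring is open by about 0.2 rad a side; the handles then push back with about 20 N.
- stand: Grey stand. Origin at bench level under the pliers, same axes; ring on a 20 mm high black shelf towards -x. The pliers' cross bar (100 mm along y, 16 wide, underside 62 mm below the grip point) hangs on two uprights at y = +43 and -43 mm, seats 72 mm above the bench, between 9 mm high cheeks 24 mm apart in x. Grip point when hung: x = y = 0, z = 134 mm.
- ring: External retaining ring, plain steel, 52 mm across, 4 mm thick, 40 g, flat on the stand's shelf. Origin on its axis, at the underside; z up. Bow at -x, two sprung arms ending in lugs 6 mm high with 6.4 mm square holes at x = 28, y = +9 and -9 mm, the pliers' pins already in them. Spread, it hangs on the pins by its spring force; the pins' shoulders push it down.
- ring_centre (a point): Centre of the ring, on its axis half-way up, 2 mm above its underside; 28 mm from the pliers towards -x.
- ring_left (a joint): Angle (rad) of the ring's +y arm: 0 closed (33 mm clear across), larger when spread. At about 0.10 it just touches the 37 mm shaft; 0.18 to 0.24 on both arms clears it with 1.5 to 2 mm to spare; above 0.30 the ring is bent for good.
- ring_right (a joint): The same for the ring's -y arm.
- drive: Focus drive unit, fixed: cream box 130 x 110 mm, top 50 mm above this origin, which lies on the shaft axis; z up. Its fixed upright steel shaft, 37 mm diameter, ends 95 mm above the origin, the last 6 mm tapering to 29 mm. Round it a black ribbed wheel, 72 mm diameter, flat on top. The unit's height differs by up to 12 mm.
- groove (a point): Where the centre of the seated ring belongs: on the shaft axis, 77.8 mm above the drive's origin, 17 mm below the shaft's end. The groove is 6.5 mm high (74.5 to 81 mm above the drive's origin), 32.4 mm in diameter. The wheel covers most of it until pushed down.
- wheel (a joint): How far the wheel is pushed down (m): 0 at rest, top 80 mm above the drive's origin; 0.008 at its stop. It takes about 4 N to start and 2 N more per mm. The spread ring lying on it is level with the groove at 3 to 5.5 mm (10 to 15 N); let go there it closes into the groove and the wheel holds it against the groove's upper edge. Never push it to its stop (19 N).
- eyepiece: Bystander: black eyepiece, 34 mm diameter, 56 mm tall, standing. Origin at its underside.
- objective: Bystander: brass objective lens, 26 mm diameter, 42 mm tall, standing. Origin at its underside.
- slide_box: Bystander: wooden slide box 60 x 80 x 32 mm. Origin at its underside.
- screwdriver: Bystander: screwdriver lying on the bench. Origin at its underside.

How it is judged:
On the way, in this order (a step that is already met when the one before it is completed fails the run):
1. the pliers are lifted out of the stand with the ring on their tips (z of pliers_grip in the frame of stand above 0.146 m and z of ring_centre in the frame of stand above 0.03 m and distance between pliers_grip and ring_centre below 0.125 m), for 0.1 s.
2. the ring, spread round the shaft, presses the wheel down (value of joint wheel above 0.002 m and value of joint each of ring_left, ring_right above 0.08 rad and horizontal distance between ring_centre and groove below 0.005 m), for 0.1 s.
At the end, for the whole second after the job is handed in: The ring lies level in the shaft groove (centre within 2.5 mm in height and 5 mm sideways of the groove point), both arms closed to under 0.06 rad and at rest; the pliers hang upright in their stand, within about 12 mm of where they hung (z of ring_centre in the frame of groove between -0.0025 and 0.0025 m and horizontal distance between ring_centre and groove below 0.005 m and angle between ring's own z axis and vertical below 0.1 rad and value of joint each of ring_left, ring_right below 0.06 rad and linear speed of ring below 0.02 m/s and x of pliers_grip in the frame of stand between -0.012 and 0.012 m and y of pliers_grip in the frame of stand between -0.015 and 0.015 m and z of pliers_grip in the frame of stand between 0.129 and 0.14 m and angle between pliers_grip's own z axis and vertical below 0.12 rad); the robot touches nothing.
It fails at once if the ring is over-spread and bent (an arm beyond 0.30 rad) (value of joint any of ring_left, ring_right above 0.3 rad).
It fails at once if the wheel is pushed too hard, to its stop (down by more than 7.3 mm, 19 N) (value of joint wheel above 0.0073 m).
It fails at once if the ring is jammed against the drive unit with more than 40 N in all, its clamping on the shaft included (contact force between ring and drive above 40 N).
It fails at once if the fingers touch the ring (contact force between the fingers and ring above 0.5 N).
It fails at once if a bystander is moved by more than 20 mm (distance of any of eyepiece, objective, slide_box, screwdriver from where it was at the start of the episode above 0.02 m).
It also fails if it takes over 59 s, if anything falls off the work surface, if the arm or the gripper's body presses on something with over 40 N, if the wrist force passes 120 N, or if a joint passes its speed limit or range.

## Robot

A 7-joint arm with a two-finger parallel gripper is mounted at the origin on the work surface. World frame = base frame: x ahead of the robot, y to its left, z up, the work surface at z = 0. Lengths are in m, angles in rad, forces in N, time in s.
With the tool pointing down it reaches from about 0.4 to 0.875 m from the base axis. Payload 19.3 kg.
Tool frame: the origin (TCP) lies on the front face of the gripper's body, between the roots of the fingers; the fingertips stand 73 mm ahead of it and the grasp point (between the pads) lies 54 mm ahead of it; z points along the fingers, y is the direction in which the jaws open and shut (so a half turn about z gives the same grasp; the last joint's range is limited). The gripper opens to 85 mm and grips with 20 to 120 N. Pads are 22 mm wide; open, the fingers measure 114 mm over their backs; the gripper's body (76 mm by 85 mm) begins 54 mm behind the grasp point. The pads swing forward as they close: fully open they stand 13 mm farther back than shut.
Start: joints at [1.201, 0.521, -0.036, 1.599, 0.021, 1.021, -0.113], TCP at [0.185, -0.597, 0.304] pointing down, gripper open.
Joint ranges: [-2.91, 2.91], [-0.3, 2.13], [-1.5, 1.42], [0.17, 2.43], [-1.26, 4.41], [0.16, 1.93], [-2.52, 2.52]. Speed limits (rad/s): [1.89, 1.89, 2.39, 2.39, 3.01, 3.01, 3.01].

## Interface

Orientations are given as [roll, pitch, yaw] about the fixed x, y, z axes, in that order (R = Rz(yaw) Ry(pitch) Rx(roll)).
In Python, from workcell import bot gives the robot as it stands.
- The arm moves only by the shell command python3 -m crank 'ROWS' [OPENING] [FORCE]. ROWS is a JSON object of lists of equal length, an entry for each row: "travel": the shift along the world's x, y, z in cm, a list of three; "rot": the turn, a rotation vector about the world's x, y, z in degrees, a list of three. A call has 1 to 8 rows; each row is the pose to reach, as a shift and turn from the pose commanded when the call began; what a row does not reach only later rows make up. A row lasts 1/10 s, in which the tool goes at most 50 mm and 8.59 degrees, less where a joint would pass 70% of its speed; a pose out of reach is approached as far as the arm can. A call with a gripper value outside its range is refused whole. OPENING is the opening, from -1 (shut) to 1 (fully open), so that 0 is half open, set as the call begins (- or left out, the last holds). The fingers move at their own pace and stop on an object; FORCE is the grip in N (left out, the last holds). Time passes only in rows, so rows that repeat a pose let the fingers close. It gives the time, the measured TCP pose, the force and the opening at its end, in the units of the state.
- bot.observe(): the state, without advancing time (a new reading comes with each control period).
- bot.grab_frame(name): name is "scene" or "side" or "wrist"; returns the picture (400x640x3 uint8, red, green, blue); there is no depth.
- bot.camera_model(name): a dict with "fx", "fy", "cx", "cy" (pixels), "R" (3x3) and "t" (3): a world point X has camera coordinates R X + t. Camera axes: x right, y down, z forward; pixel columns grow to the right and rows downward; lengths in m; the calibration is good to about 2 mm. The wrist camera is an equidistant fisheye: a pixel r from the principal point sees the ray r / f radians off the axis. A picture is of the moment at which its call begins: read the wrist's pose just before it. camera_model takes no time and is no camera call; for the wrist camera it gives the pose at the moment of the call.
- bot.job_done(): hands the job in, once; it reports no verdict.
Trained networks look in the newest picture that a camera, given by its name, has taken for a name from the list of things; names that differ only in an ending like _2 or _b are one class to them, and where a whole thing is asked for, a point or a joint stands for the part that bears it (a point fixed in the world has none). Each returns a list of dicts, best first, with "conf" (0 to 1); they miss things now and then, are a little off and sometimes report something else, mostly with a low value. They report only what shows in the picture. A call takes as long as a camera call.
- bot.silhouettes(camera, thing): "pixels" (400x640 bool, what is visible of it) and "box" ([centre column, centre row, width, height] in pixels, round what is visible of it).
The state is a dict: "clock": time; "qpos": joint angles; "qd": joint speeds; "joint_efforts": joint torques, N m; "position": TCP position; "tool_rot": TCP orientation; "force": force on the tool from outside, world axes, zero at the start; "moment": the same for the moment, N m; "grip_width": finger opening in m.
Only numpy, scipy, OpenCV 4.12 (cv2) and the standard library are available. Lean on these libraries where they do the work, as an engineer would, in place of code of your own. Each camera call takes 0.05 s, during which the arm holds its last target.

## Working session

There is one attempt and no reset: what is moved stays moved. The work goes in short steps, Python scripts to look and compute and a shell command to move; the robot and the scene stay as the last step left them, time stands still between calls to the robot, and variables do not carry over. Pictures are saved under pics/ and viewed, and the job is handed in when it is done.

```bash
ls; mkdir -p pics; cat > look.py <<'E'
import sys,cv2
from workcell import bot
def save(cam,fn):
    im=bot.grab_frame(cam); cv2.imwrite('pics/'+fn,cv2.cvtColor(im,cv2.COLOR_RGB2BGR)); return im
E
python3 - <<'E'
from look import *
s=bot.observe()
for k,v in s.items(): print(k,v)
for c in ['scene','side','wrist']:
    save(c,c+'0.png')
    m=bot.camera_model(c); print(c,m)
E
```

```text
pics
clock 0.0
qpos [ 1.20080177  0.52202291 -0.03633388  1.59997452  0.02120808  1.0210872
 -0.1128054 ]
qd [-1.51783716e-03 -2.48907171e-03 -3.14750943e-05 -1.85098544e-03
  5.25559940e-04  1.36034596e-03  3.11474950e-04]
joint_efforts [-5.41923928e-04 -9.27130651e+01  1.97946087e+00 -3.69931126e+01
  1.76265469e-02  8.32777005e-03 -1.28294388e-05]
position [ 0.1844803  -0.59690324  0.30333206]
tool_rot [-3.14048893e+00  8.14216088e-05  2.99788471e-01]
force [-0.80055986 -0.26002971  0.0824139 ]
moment [-0.02665383  0.02245699 -0.01608503]
grip_width 0.08532737989006772
scene {'fx': 368.522049514329, 'fy': 368.522049514329, 'cx': 314.1804254547456, 'cy': 194.93461102819714, 'R': array([[-0.16829081,  0.98562954,  0.01458154],
       [ 0.77568335,  0.14154272, -0.61504552],
       [-0.60827094, -0.09219585, -0.78835676]]), 't': array([ 0.03652967, -0.39928294,  1.41845234])}
side {'fx': 378.78351521671385, 'fy': 378.78351521671385, 'cx': 319.5757731542412, 'cy': 195.13158454006043, 'R': array([[-0.79259116, -0.60974545,  0.00311981],
       [-0.40392625,  0.52120592, -0.75178985],
       [ 0.45677438, -0.59712216, -0.6593954 ]]), 't': array([0.49360659, 0.29893734, 0.64376892])}
wrist {'fx': 309.70691628693146, 'fy': 309.70691628693146, 'cx': 316.898446783522, 'cy': 200.18758807456265, 'R': array([[ 0.29554893, -0.95532709, -0.00099037],
       [-0.90375395, -0.2799295 ,  0.3238337 ],
       [-0.30964435, -0.09481365, -0.9461135 ]]), 't': array([-0.62357644, -0.0421052 ,  0.38193802])}
```

View pics/scene0.png

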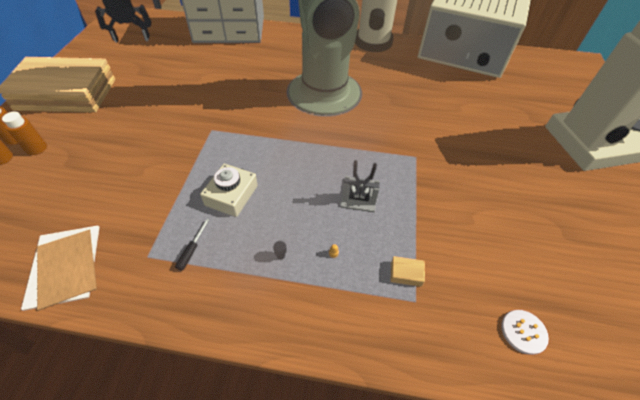

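View pics/side0.png

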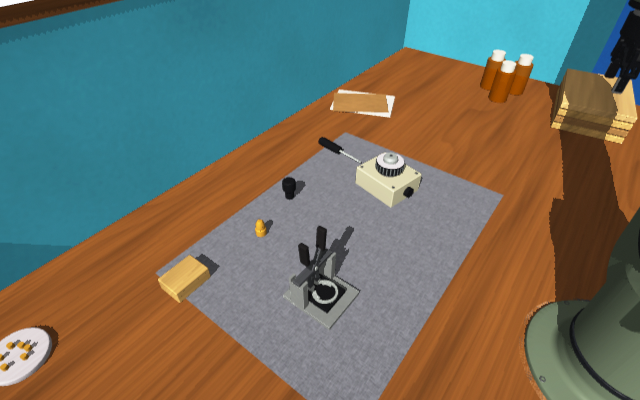

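View pics/wrist0.png

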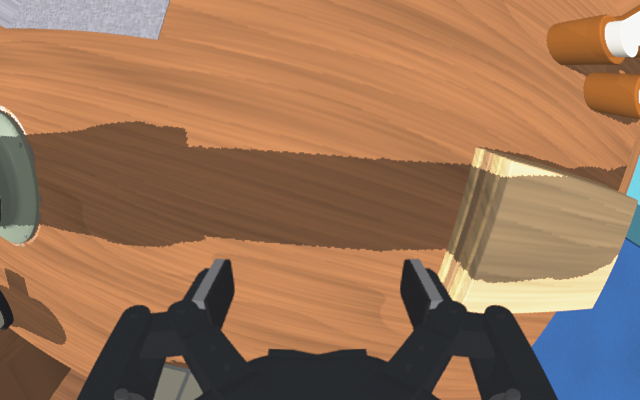

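Scene: drive at about (230,188), pliers stand (360,188), screwdriver (190,245), eyepiece (280,249), objective (334,250), slide box (408,271). Side: pliers (315,275), drive (390,175). The wrist camera sees only bench. Next I triangulate.

```bash
cat > geo.py <<'E'
import numpy as np
def ray(m,u,v,fish=False):
    if fish:
        a=np.array([(u-m['cx']),(v-m['cy'])]); r=np.hypot(*a); th=r/m['fx']
        d=np.array([*(a/max(r,1e-9)*np.sin(th)),np.cos(th)])
    else: d=np.array([(u-m['cx'])/m['fx'],(v-m['cy'])/m['fy'],1.])
    R=np.array(m['R']);o=-R.T@m['t'];d=R.T@d;return o,d/np.linalg.norm(d)
def plane(m,u,v,z,fish=False):
    o,d=ray(m,u,v,fish); return o+d*(z-o[2])/d[2]
def tri(rays):
    A=np.zeros((3,3));b=np.zeros(3)
    for o,d in rays:
        P=np.eye(3)-np.outer(d,d);A+=P;b+=P@o
    x=np.linalg.solve(A,b); return x,[np.linalg.norm((np.eye(3)-np.outer(d,d))@(x-o)) for o,d in rays]
def proj(m,X,fish=False):
    c=np.array(m['R'])@X+m['t']
    if fish:
        r=np.hypot(c[0],c[1]);th=np.arctan2(r,c[2]);return m['cx']+m['fx']*th*c[0]/r,m['cy']+m['fy']*th*c[1]/r
    return m['cx']+m['fx']*c[0]/c[2],m['cy']+m['fy']*c[1]/c[2]
E
python3 - <<'E'
from look import *; from geo import *
cs={c:bot.camera_model(c) for c in ['scene','side']}
for th in ['pliers_grip','stand','ring','drive','wheel','eyepiece','objective','slide_box','screwdriver']:
    rs=[]
    for c in cs:
        r=bot.silhouettes(c,th)
        if not r: print(th,c,'none');continue
        print(th,c,[(round(x['conf'],2),np.round(x['box'],1).tolist()) for x in r[:2]])
        rs.append(ray(cs[c],*r[0]['box'][:2]))
    if len(rs)==2: print('  ',tri(rs))
E
```

```text
pliers_grip scene [(0.69, [362.4, 178.4, 36.9, 33.9])]
pliers_grip side [(0.93, [311.0, 258.3, 38.0, 59.2])]
   (array([0.50214351, 0.18261887, 0.09988487]), [np.float64(0.0004488931140731646), np.float64(0.00044889311407316087)])
stand scene [(0.71, [362.9, 179.8, 30.3, 33.7]), (0.56, [360.5, 193.5, 34.3, 35.6])]
stand side [(0.92, [321.5, 293.4, 73.8, 76.5]), (0.44, [387.4, 179.2, 66.9, 52.4])]
   (array([0.46214194, 0.19280636, 0.04303865]), [np.float64(0.007452655588106192), np.float64(0.007452655588106165)])
ring scene [(0.63, [360.5, 191.4, 17.3, 15.6])]
ring side [(0.8, [324.8, 290.5, 29.7, 26.3]), (0.43, [312.8, 256.7, 38.9, 58.4])]
   (array([0.47599405, 0.18063244, 0.01471029]), [np.float64(0.004709845465568583), np.float64(0.0047098454655686555)])
drive scene [(0.78, [228.8, 188.9, 52.3, 50.6]), (0.28, [226.6, 177.3, 25.1, 24.5])]
drive side [(0.67, [388.1, 180.8, 65.2, 55.3]), (0.65, [288.2, 190.1, 16.2, 24.9])]
   (array([ 0.54547538, -0.19887909,  0.01900253]), [np.float64(0.0023640383742573085), np.float64(0.002364038374257273)])
wheel scene [(0.83, [227.2, 177.6, 29.1
[... 304 characters left out ...]
, 74.9, 76.2])]
   (array([ 0.72107723, -0.0033966 ,  0.02975081]), [np.float64(0.0013504025402433736), np.float64(0.0013504025402432552)])
objective scene [(0.39, [333.6, 249.9, 7.9, 11.1])]
objective side [(0.61, [258.9, 228.8, 12.1, 16.1])]
   (array([0.69247935, 0.13452938, 0.01758563]), [np.float64(0.002084482396039469), np.float64(0.0020844823960394308)])
slide_box scene [(0.82, [406.1, 269.6, 36.8, 32.3])]
slide_box side [(0.95, [183.2, 278.2, 53.7, 45.9]), (0.71, [335.1, 147.8, 33.8, 22.2])]
   (array([0.71614832, 0.32556559, 0.01710156]), [np.float64(0.0030556616637105673), np.float64(0.00305566166371053)])
screwdriver scene [(0.57, [185.0, 253.7, 19.8, 28.4])]
screwdriver side none
```

```bash
python3 -m crank '{"travel":[[4,5,0],[8,10,0],[12,14.5,0],[16,19.5,0],[20,24,0],[24,29,0],[28,34,0],[31.5,38.7,0]],"rot":[[0,0,-2],[0,0,-5],[0,0,-8],[0,0,-11],[0,0,-14],[0,0,-17.2],[0,0,-17.2],[0,0,-17.2]]}' 0.6
python3 - <<'E'
from look import *; from geo import *
s=bot.observe();print(s['clock'],s['position'],s['tool_rot'])
save('wrist','w1.png')
m=bot.camera_model('wrist');
import pickle;pickle.dump(m,open('m1.pkl','wb'))
for th in ['drive','wheel']:
    for r in bot.silhouettes('wrist',th)[:2]: print(th,r['conf'],r['box'])
E
```

```text
clock: 1.85
position: [0.4394, -0.2862, 0.3041]
tool_rot: [3.141, -0.0, -0.001]
force: [0.5, -0.9, 0.2]
grip_width: 0.0681
1.85 [ 0.43939397 -0.28621669  0.30414396] [ 3.14127562e+00 -4.89823094e-04 -6.09773046e-04]
drive 0.58 [237.3, 79.3, 122.0, 129.5]
wheel 0.67 [225.3, 74.9, 75.0, 73.0]
```

View pics/w1.png

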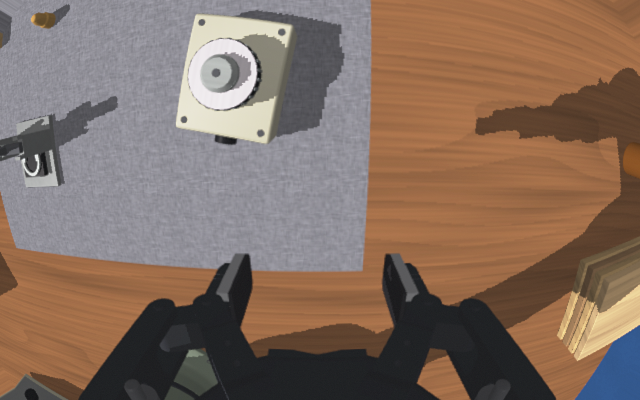

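Wrist view: drive at (237,79), the white-topped wheel centred (225,75), shaft end at (216,72), and the stand with pliers at left (35,155).

```bash
python3 -m crank '{"travel":[[0.5,4,0],[1,8,0],[1,12,0],[1,16,0],[1,16,0]],"rot":[[0,0,0],[0,0,0],[0,0,0],[0,0,0],[0,0,0]]}'
python3 - <<'E'
from look import *; from geo import *
s=bot.observe();print(s['clock'],s['position'],s['tool_rot'])
m=bot.camera_model('wrist');
save('wrist','w2.png')
import pickle;pickle.dump(m,open('m2.pkl','wb'))
for th in ['drive','wheel']:
    for r in bot.silhouettes('wrist',th)[:2]: print(th,r['conf'],r['box'])
E
```

```text
clock: 2.5
position: [0.4482, -0.1244, 0.3041]
tool_rot: [-3.141, -0.0, 0.004]
force: [0.1, -0.7, -0.6]
grip_width: 0.0683
2.5 [ 0.44824237 -0.12439398  0.30414615] [-3.14062988e+00 -3.57487123e-04  3.92648827e-03]
drive 0.65 [383.5, 82.9, 124.7, 139.6]
wheel 0.91 [393.1, 83.5, 75.6, 73.5]
wheel 0.75 [98.0, 163.4, 30.5, 24.1]
```

View pics/w2.png

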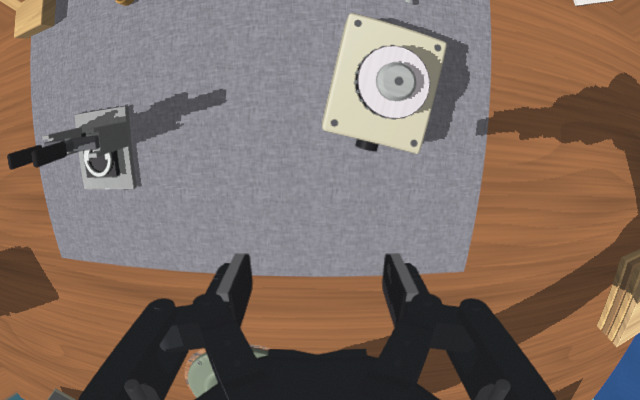

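Drive now at (383,83), shaft end dot (399,81), stand at left (105,145). I zoom both crops for accurate shaft points.

```bash
python3 - <<'E'
import cv2,numpy as np
a=cv2.imread('pics/w1.png')[25:125,165:315];b=cv2.imread('pics/w2.png')[25:125,320:470]
cv2.imwrite('pics/z1.png',np.vstack([cv2.resize(x,None,fx=4,fy=3*1.0 if 0 else 3,interpolation=cv2.INTER_CUBIC) for x in (a,b)]))
E
```

```text
(no output)
```

View pics/z1.png

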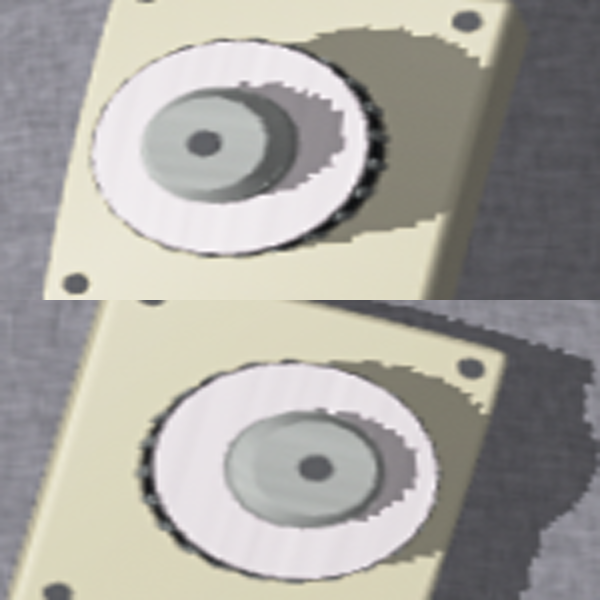

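```bash
python3 - <<'E'
from geo import *; import pickle
m1=pickle.load(open('m1.pkl','rb'));m2=pickle.load(open('m2.pkl','rb'))
print('dot',tri([ray(m1,215.6,72.4,1),ray(m2,398.6,80.4,1)]))
print('wheel',tri([ray(m1,222,73.8,1),ray(m2,394,81.5,1)]))
from workcell import bot
for c in ['scene','side']:
    m=bot.camera_model(c); print(c,proj(m,tri([ray(m1,215.6,72.4,1),ray(m2,398.6,80.4,1)])[0]))
E
python3 -c "
import cv2,numpy as np
a=cv2.imread('pics/scene0.png')[150:230,180:280];b=cv2.imread('pics/side0.png')[140:220,340:440]
cv2.imwrite('pics/z2.png',np.hstack([cv2.resize(x,None,fx=4,fy=4,interpolation=cv2.INTER_CUBIC) for x in (a,b)]))"
```

```text
dot (array([ 0.55144801, -0.19100446,  0.11631292]), [np.float64(0.0020554743681974294), np.float64(0.0020554743681973973)])
wheel (array([ 0.55135159, -0.19131398,  0.09891233]), [np.float64(0.0020852383804751446), np.float64(0.002085238380475205)])
scene (np.float64(225.48205583946032), np.float64(169.32749529415037))
side (np.float64(389.95656155125613), np.float64(150.14811161796374))
```

View pics/z2.png

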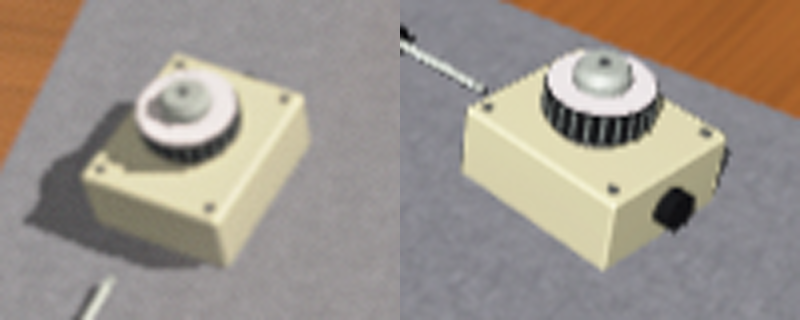

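```bash
python3 -m crank '{"travel":[[0,4,0],[0.5,8,0],[0.5,12,0],[0.5,16,0],[0.5,20,0],[0.5,23,0],[0.5,23,0]],"rot":[[0,0,0],[0,0,0],[0,0,0],[0,0,0],[0,0,0],[0,0,0],[0,0,0]]}'
python3 - <<'E'
from look import *; from geo import *
s=bot.observe();print(s['clock'],s['position'],s['tool_rot'])
m=bot.camera_model('wrist');
save('wrist','w3.png')
import pickle;pickle.dump(m,open('m3.pkl','wb'))
for th in ['pliers_grip','ring','stand']:
    for r in bot.silhouettes('wrist',th)[:2]: print(th,r['conf'],r['box'])
E
```

```text
clock: 3.35
position: [0.4536, 0.1044, 0.3039]
tool_rot: [-3.14, -0.0, 0.002]
force: [-0.2, -0.3, -0.1]
grip_width: 0.0684
3.35 [0.4536324  0.10441475 0.30388886] [-3.14044424e+00 -2.83806194e-04  2.11449452e-03]
pliers_grip 0.71 [233.2, 146.5, 120.3, 35.2]
pliers_grip 0.17 [539.8, 105.0, 99.1, 120.6]
ring 0.73 [252.3, 149.9, 40.7, 50.9]
ring 0.58 [541.0, 106.1, 97.3, 116.0]
stand 0.72 [243.1, 146.4, 106.5, 89.6]
```

View pics/w3.png

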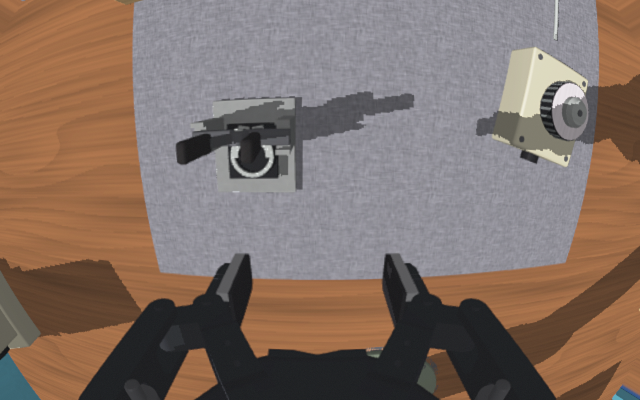

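```bash
python3 - <<'E'
from geo import *; import pickle
from workcell import bot
m1=pickle.load(open('m1.pkl','rb'));m2=pickle.load(open('m2.pkl','rb'));m3=pickle.load(open('m3.pkl','rb'))
a=bot.camera_model('scene');b=bot.camera_model('side')
A=ray(a,225.6,172.3);B=ray(b,390.9,155.1);C=ray(m2,398.6,80.4,1)
for k in ([A,B],[A,C],[B,C],[A,B,C]): print(tri(k))
E
python3 -c "
import cv2,numpy as np
a=cv2.imread('pics/w3.png')
cv2.imwrite('pics/z3.png',cv2.resize(a[80:210,160:320],None,fx=5,fy=4.6,interpolation=cv2.INTER_CUBIC))
cv2.imwrite('pics/z4.png',cv2.resize(a[40:180,480:620],None,fx=4,fy=4,interpolation=cv2.INTER_CUBIC))"
```

```text
(array([ 0.54870184, -0.19456376,  0.100505  ]), [np.float64(0.00019946009325553732), np.float64(0.0001994600932554969)])
(array([ 0.55024659, -0.1940997 ,  0.1021798 ]), [np.float64(0.00044692702896986737), np.float64(0.0004469270289698223)])
(array([ 0.5498423 , -0.19555814,  0.09967857]), [np.float64(0.0007550911078215041), np.float64(0.000755091107821392)])
(array([ 0.54940964, -0.19467028,  0.10070743]), [np.float64(0.0005191375063394686), np.float64(0.0007656750148550607), np.float64(0.0010585738985177077)])
```

View pics/z3.png

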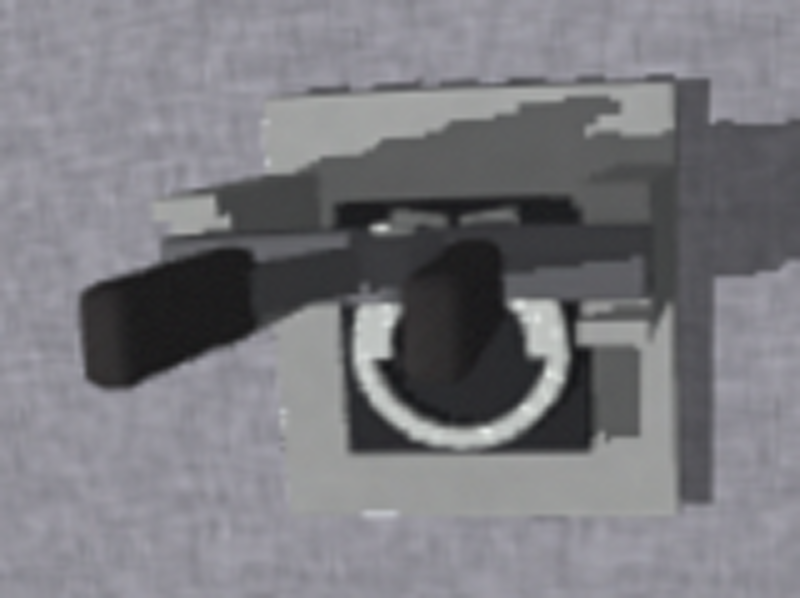

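View pics/z4.png

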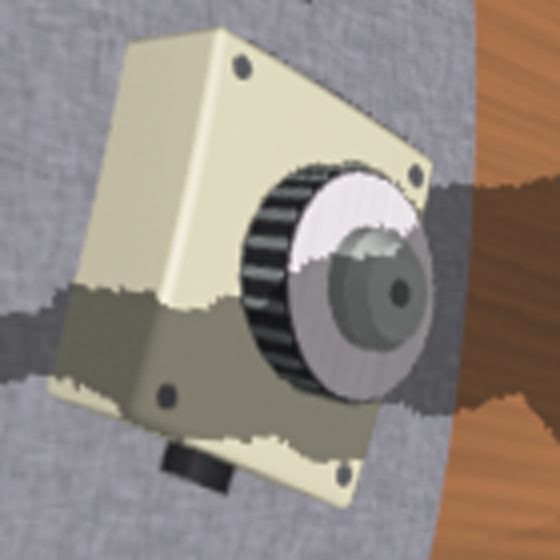

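```bash
python3 -m crank '{"travel":[[-0.5,4,0],[-1,7.5,0],[-1,7.5,0]],"rot":[[0,0,0],[0,0,0],[0,0,0]]}'
python3 - <<'E'
from look import *; from geo import *
s=bot.observe();print(s['clock'],s['position'],s['tool_rot'])
m=bot.camera_model('wrist');
im=save('wrist','w4.png')
import pickle;pickle.dump(m,open('m4.pkl','wb'))
for th in ['pliers_grip','ring','stand']:
    for r in bot.silhouettes('wrist',th)[:2]: print(th,r['conf'],r['box'])
a=cv2.cvtColor(im,cv2.COLOR_RGB2BGR)
cv2.imwrite('pics/z5.png',cv2.resize(a[70:210,240:400],None,fx=5,fy=4,interpolation=cv2.INTER_CUBIC))
m2=pickle.load(open('m2.pkl','rb'));m3=pickle.load(open('m3.pkl','rb'))
a=bot.camera_model('scene');b=bot.camera_model('side')
A=ray(a,225.6,172.3);B=ray(b,390.9,155.1);C=ray(m2,398.6,80.4,1);D=ray(m3,579.6,112.6,1)
for k in ([C,D],[A,B,C,D]): print(tri(k))
E
```

```text
clock: 3.85
position: [0.443, 0.1797, 0.304]
tool_rot: [-3.14, -0.0, 0.002]
force: [0.9, -0.8, 0.6]
grip_width: 0.0681
3.85 [0.44296166 0.17966674 0.30400674] [-3.14010133e+00 -1.76213143e-04  2.08997724e-03]
pliers_grip 0.69 [316.9, 132.5, 107.9, 33.8]
ring 0.8 [315.8, 150.1, 45.5, 32.3]
stand 0.65 [316.4, 136.6, 104.5, 95.8]
(array([ 0.55047394, -0.19492043,  0.10077846]), [np.float64(3.590765777047875e-05), np.float64(3.590765777014069e-05)])
(array([ 0.54972683, -0.19464843,  0.10086109]), [np.float64(0.0006745630384081424), np.float64(0.001110924652662607), np.float64(0.0007402222853232036), np.float64(0.0007842149458705659)])
```

View pics/z5.png

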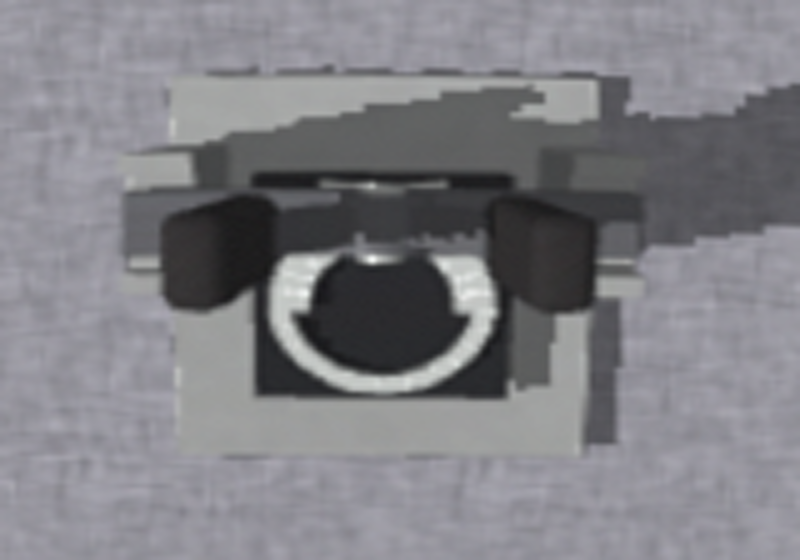

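View pics/w4.png

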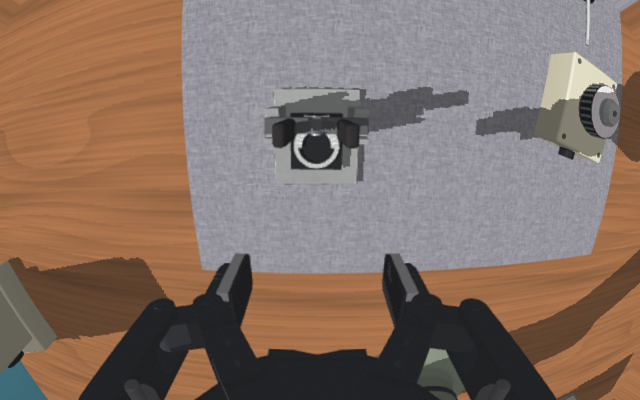

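Wrist view, straight over the pliers: handle tops at (284,132) and (349,132), ring at (316,148), stand nearly square to the tool. Now poses.

```bash
python3 - <<'E'
from geo import *; import pickle
from workcell import bot
import cv2
m=pickle.load(open('m4.pkl','rb'))
px=lambda x,y:(x/5+240-.4,y/4+70-.4)
for n,p,z in [('plateFL',(180,455),.006),('plateFR',(583,455),.006),('plateBL',(172,78),.006),('plateBR',(598,76),.006),
  ('ringL',(270,297),.023),('ringR',(496,297),.023),('ringBow',(383,393),.024),('seatL far',(124,268),.072),('seatR far',(642,268),.072),('handleL out',(165,250),.160),('handleR out',(596,250),.160),('hL c',(185,305),.160),('hR',(570,310),.160)]:
    print(n,np.round(plane(m,*px(*p),z,1),4))
for f,c,(x0,y0) in [('scene0','scene',(330,150)),('side0','side',(275,220))]:
    a=cv2.imread(f'pics/{f}.png')[y0:y0+120,x0:x0+100]; cv2.imwrite(f'pics/{f}z.png',cv2.resize(a,None,fx=5,fy=5,interpolation=cv2.INTER_CUBIC))
E
```

```text
plateFL [0.4224 0.2326 0.006 ]
plateFR [0.4227 0.1324 0.006 ]
plateBL [0.5381 0.2318 0.006 ]
plateBR [0.5389 0.1319 0.006 ]
ringL [0.4743 0.208  0.023 ]
ringR [0.4745 0.1563 0.023 ]
ringBow [0.4463 0.1821 0.024 ]
seatL far [0.4893 0.2331 0.072 ]
seatR far [0.4895 0.1308 0.072 ]
handleL out [0.5032 0.212  0.16  ]
handleR out [0.5033 0.1519 0.16  ]
hL c [0.4934 0.2094 0.16  ]
hR [0.4926 0.1553 0.16  ]
```

View pics/scene0z.png

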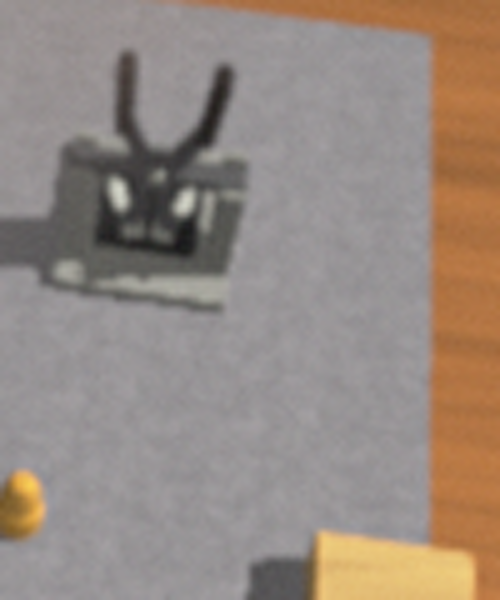

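View pics/side0z.png

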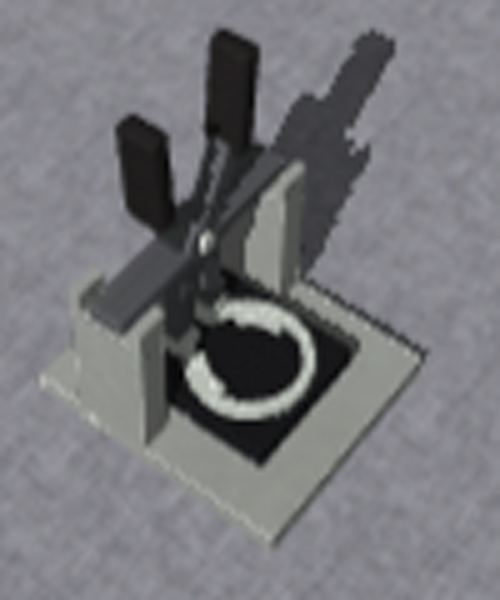

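```bash
python3 - <<'E'
from geo import *; import pickle
from workcell import bot
m=pickle.load(open('m4.pkl','rb'));a=bot.camera_model('scene');b=bot.camera_model('side')
px=lambda x,y:(x/5+240-.4,y/4+70-.4)
for W,S,D in [((188,255),(374.6,163.6),(303.6,244.6)),((562,255),(355.2,160.6),(321.6,227.2))]:
    r=[ray(m,*px(*W),1),ray(a,*S),ray(b,*D)]
    print(tri(r),tri([r[0],r[2]])[0])
E
```

```text
(array([0.50028534, 0.20728354, 0.16183457]), [np.float64(0.0025269240037021326), np.float64(0.0009282341447018907), np.float64(0.001828371099915341)]) [0.50076233 0.20732102 0.16051838]
(array([0.500297  , 0.15609016, 0.16253273]), [np.float64(0.0024787632516004906), np.float64(0.0014936535003378288), np.float64(0.0014644072745189582)]) [0.50121352 0.15547151 0.15969894]
```

Pliers at about (0.501, 0.182), tops 0.160, yaw ≈ 0; shaft axis (0.550, -0.195), end z ≈ 0.101. Moving over the pliers.

```bash
python3 -m crank '{"travel":[[3,0.1,0],[5.8,0.25,0],[5.8,0.25,-3],[5.8,0.25,-5],[5.8,0.25,-5]],"rot":[[0,0,0],[0,0,0],[0,0,0],[0,0,0],[0,0,0]]}' 0.7
python3 - <<'E'
from look import *; from geo import *
s=bot.observe();print(s['clock'],s['position'],s['tool_rot'],s['force'])
m=bot.camera_model('wrist');
im=save('wrist','w5.png')
import pickle;pickle.dump(m,open('m5.pkl','wb'))
E
```

```text
clock: 4.55
position: [0.5008, 0.1776, 0.2517]
tool_rot: [3.14, 0.004, -0.002]
force: [0.1, -0.2, 0.6]
grip_width: 0.0728
4.55 [0.50077526 0.17761963 0.25173937] [ 3.13967706e+00  3.64498220e-03 -2.39077197e-03] [ 0.08651021 -0.1942597   0.55961226]
```

View pics/w5.png

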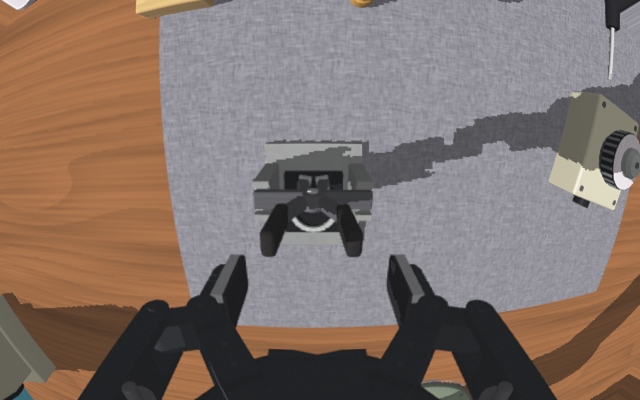

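```bash
python3 -m crank '{"travel":[[0,0.2,-1],[0,0.4,-2],[0,0.4,-2],[0,0.4,-2]],"rot":[[0,0,0],[0,0,0],[0,0,0],[0,0,0]]}'
python3 - <<'E'
from look import *; from geo import *
s=bot.observe();print(s['clock'],s['position'],s['tool_rot'],s['force'])
m=bot.camera_model('wrist');
im=save('wrist','w6.png')
E
```

```text
clock: 5.0
position: [0.5013, 0.1836, 0.234]
tool_rot: [3.142, 0.0, -0.0]
force: [0.1, -0.3, 0.5]
grip_width: 0.0725
5.0 [0.50129052 0.18360878 0.23396379] [ 3.14154625e+00  8.30156482e-05 -1.98628509e-04] [ 0.0744279  -0.27623984  0.53244167]
```

View pics/w6.png

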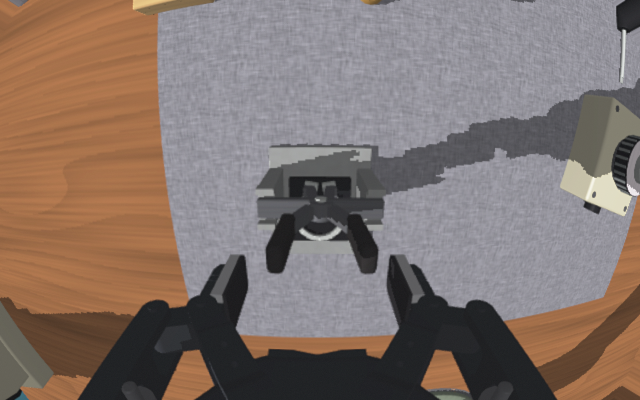

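```bash
python3 -m crank '{"travel":[[0,-0.2,0],[0,-0.2,-1.5],[0,-0.2,-3],[0,-0.2,-4],[0,-0.2,-4.8],[0,-0.2,-4.8],[0,-0.2,-4.8]],"rot":[[0,0,0],[0,0,0],[0,0,0],[0,0,0],[0,0,0],[0,0,0],[0,0,0]]}'
python3 - <<'E'
from look import *; from geo import *
s=bot.observe();print(s['clock'],s['position'],s['tool_rot'],s['force'])
save('wrist','w7.png'); save('side','s7.png')
E
```

```text
clock: 5.75
position: [0.5014, 0.1816, 0.1862]
tool_rot: [-3.141, -0.0, -0.0]
force: [0.3, 0.2, -0.3]
grip_width: 0.0726
5.75 [0.50144207 0.18158691 0.18617969] [-3.14149790e+00 -2.12496758e-04 -4.19040270e-04] [ 0.33369757  0.16798516 -0.32138621]
```

View pics/w7.png

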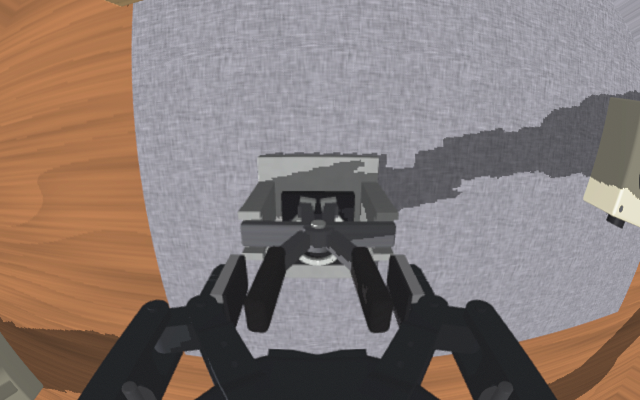

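View pics/s7.png

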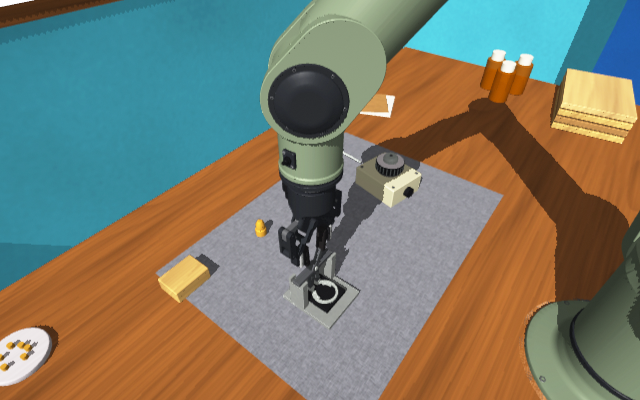

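Handles at (265,290) and (370,290), evenly between the pads. Close in stages.

```bash
python3 -m crank '{"travel":[[0,0,0],[0,0,0],[0,0,0],[0,0,0],[0,0,0]],"rot":[[0,0,0],[0,0,0],[0,0,0],[0,0,0],[0,0,0]]}' 0.1 60
python3 -m crank '{"travel":[[0,0,0],[0,0,0],[0,0,0],[0,0,0]],"rot":[[0,0,0],[0,0,0],[0,0,0],[0,0,0]]}' -0.08 60
python3 - <<'E'
from look import *; from geo import *
s=bot.observe();print(s['clock'],s['position'],s['tool_rot'],s['force'],s['grip_width'])
save('wrist','w8.png')
a=cv2.imread('pics/w8.png');cv2.imwrite('pics/z8.png',cv2.resize(a[140:350,200:440],None,fx=3.3,fy=2.8,interpolation=cv2.INTER_CUBIC))
E
```

```text
clock: 6.35
position: [0.502, 0.1815, 0.1873]
tool_rot: [-3.141, -0.002, -0.001]
force: [-2.2, -2.8, 19.6]
grip_width: 0.0474
clock: 6.75
position: [0.503, 0.1819, 0.1889]
tool_rot: [-3.14, -0.005, -0.001]
force: [-5.8, -4.0, 45.9]
grip_width: 0.0398
6.75 [0.50299321 0.18187818 0.18888329] [-3.14029477e+00 -5.12186972e-03 -1.06132624e-03] [-5.80009152 -3.98658671 45.91720574] 0.03977777859349751
```

View pics/z8.png

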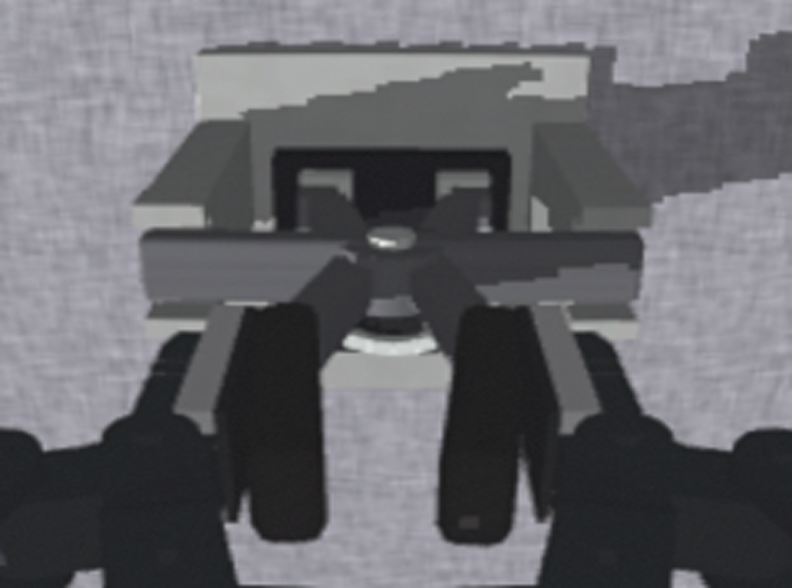

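```bash
python3 -m crank '{"travel":[[0,0,0.15],[0,0,0.25],[0,0,0.25],[0,0,0.3],[0,0,0.3]],"rot":[[0,0,0],[0,0,0],[0,0,0],[0,0,0],[0,0,0]]}' -0.14 60
python3 - <<'E'
from look import *; from geo import *
s=bot.observe();print(s['clock'],s['position'],s['tool_rot'],s['force'],s['grip_width'])
save('wrist','w9.png')
a=cv2.imread('pics/w9.png');cv2.imwrite('pics/z9.png',cv2.resize(a[140:350,200:440],None,fx=3.3,fy=2.8,interpolation=cv2.INTER_CUBIC))
E
```

```text
clock: 7.3
position: [0.5021, 0.1818, 0.1902]
tool_rot: [-3.141, -0.003, -0.001]
force: [-0.4, -0.8, 15.2]
grip_width: 0.0373
7.3 [0.50213472 0.18176305 0.1902235 ] [-3.14072781e+00 -2.55873532e-03 -6.93997989e-04] [-0.40621993 -0.79575516 15.22913448] 0.03730234165000836
```

View pics/z9.png

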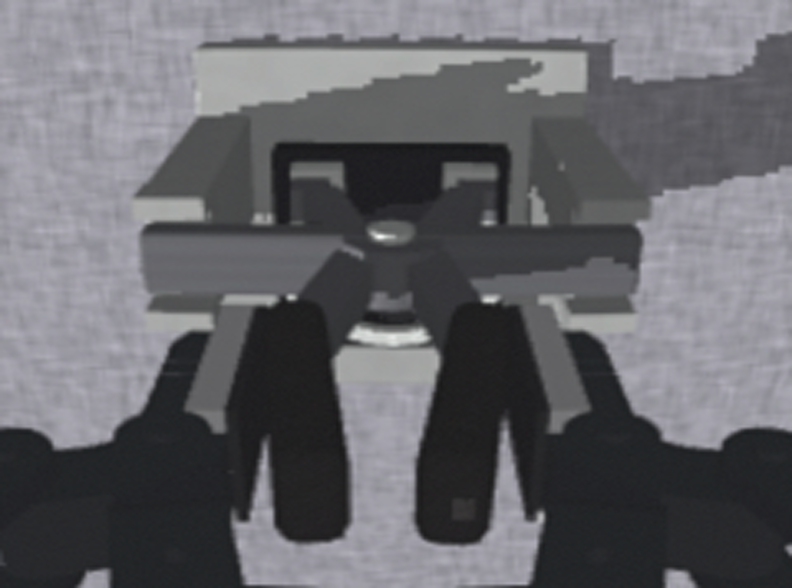

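Handles are tilting inward with contact near the pad tips, so I need to measure the actual ring spread.

```bash
python3 - <<'E'
from geo import *; from workcell import bot
import cv2
m=bot.camera_model('wrist')
px=lambda x,y:(x/3.3+200-.4,y/2.8+140-.4)
for p in [(318,172),(470,172)]: print(plane(m,*px(*p),.026,1))
a=cv2.imread('pics/w9.png');b=cv2.imread('pics/w7.png')
c=[cv2.resize(x[y:y+50,270:370],None,fx=6,fy=6,interpolation=cv2.INTER_CUBIC) for x,y in((b,185),(a,185))]
cv2.imwrite('pics/z10.png',cv2.vconcat(c))
E
```

```text
[0.50511117 0.19982161 0.026     ]
[0.50511259 0.16275621 0.026     ]
```

View pics/z10.png

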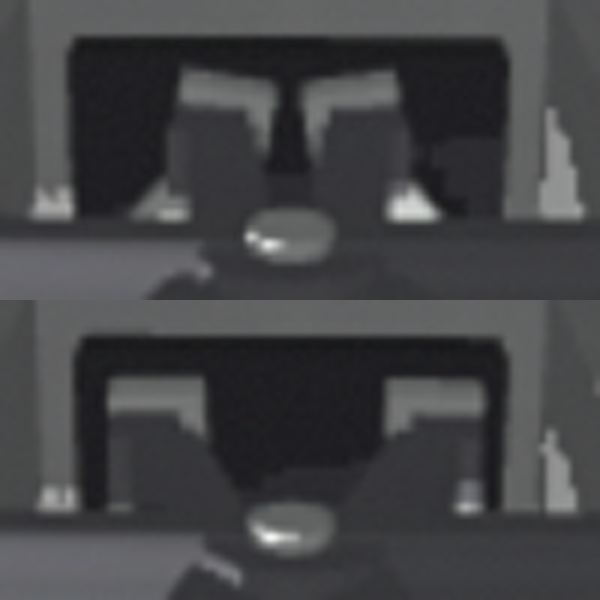

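```bash
python3 - <<'E'
from geo import *; from workcell import bot
m=bot.camera_model('wrist'); s=bot.observe()
# w7 pose: use mount from present tool pose
from scipy.spatial.transform import Rotation as Ro
Rt=Ro.from_euler('xyz',s['tool_rot']).as_matrix(); R=np.array(m['R']);o=-R.T@m['t']
Mo=Rt.T@(o-s['position']); Mr=R@Rt
np.savez('mount.npz',Mo=Mo,Mr=Mr); print(Mo)
def cam(p,rpy):
    T=Ro.from_euler('xyz',rpy).as_matrix(); R=Mr@T.T; o=np.array(p)+T@Mo
    return dict(m,R=R,t=-R@o)
m7=cam([.50144,.18159,.18618],[-3.1415,-.0002,-.0004])
f=lambda x,y,r:(270+x/6-.4,185+(y-300*r)/6-.4)
for mm,r,pts in ((m7,0,[(180,68),(278,84),(303,84),(400,68)]),(m,1,[(108,378),(207,378),(385,378),(485,378)])):
    P=[plane(mm,*f(x,y,r),.026,1) for x,y in pts]; print(np.round(P,4).tolist())
E
```

```text
[ 0.08373762 -0.00096411 -0.07091495]
[[0.5096, 0.1963, 0.026], [0.5074, 0.1834, 0.026], [0.5074, 0.1802, 0.026], [0.5096, 0.1675, 0.026]]
[[0.508, 0.2065, 0.026], [0.508, 0.1932, 0.026], [0.508, 0.1695, 0.026], [0.508, 0.156, 0.026]]
```

Lug spacing went from 16 to 37 mm, about 0.2 rad a side with the lugs turned ~0.17-0.2 rad, which is in the wanted range. Lifting.

```bash
python3 -m crank '{"travel":[[0,0,0.4],[0,0,0.9],[0,0,1.5],[0,0,2.2],[0,0,3],[0,0,3],[0,0,3]],"rot":[[0,0,0],[0,0,0],[0,0,0],[0,0,0],[0,0,0],[0,0,0],[0,0,0]]}'
python3 - <<'E'
from look import *; from geo import *
s=bot.observe();print(s['clock'],s['position'],s['tool_rot'],s['force'],s['grip_width'])
m=bot.camera_model('wrist')
save('wrist','w11.png');save('side','s11.png')
a=cv2.imread('pics/w11.png');cv2.imwrite('pics/z11.png',cv2.resize(a[140:350,200:440],None,fx=3.3,fy=2.8,interpolation=cv2.INTER_CUBIC))
b=cv2.imread('pics/s11.png');cv2.imwrite('pics/sz11.png',cv2.resize(b[200:340,240:400],None,fx=5,fy=4,interpolation=cv2.INTER_CUBIC))
E
```

```text
clock: 8.05
position: [0.5013, 0.1815, 0.2191]
tool_rot: [-3.141, -0.0, -0.0]
force: [-0.7, -0.1, -2.4]
grip_width: 0.0374
8.05 [0.50134503 0.18152936 0.21906976] [-3.14145192e+00 -3.89888884e-04 -4.15746403e-04] [-0.68822546 -0.08658953 -2.41108697] 0.03739652290387039
```

View pics/z11.png

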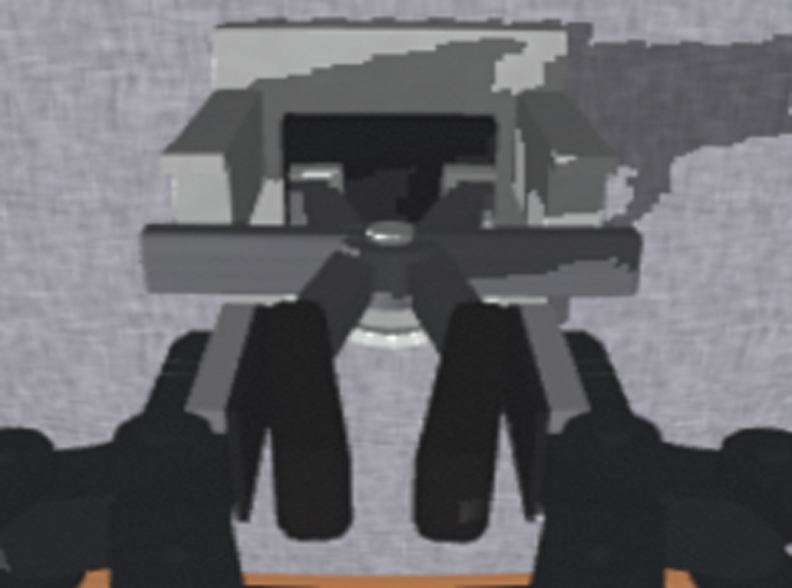

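View pics/sz11.png

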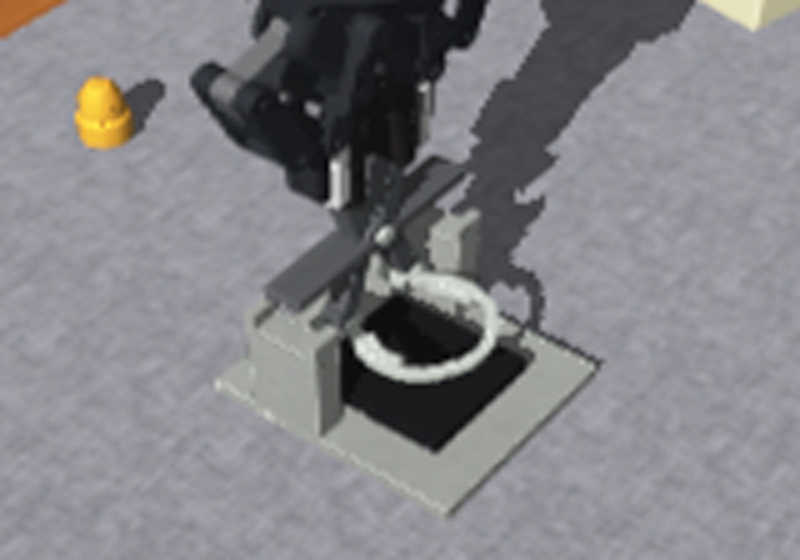

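Pliers out with the ring level on the tips. Raise and carry to above the shaft.

```bash
python3 -m crank '{"travel":[[0,0,2],[0,0,5],[0,-1,8],[1,-4,8],[2,-7.5,8],[3,-11,8],[3.6,-14.5,8],[4.2,-18,8]],"rot":[[0,0,0],[0,0,0],[0,0,0],[0,0,0],[0,0,0],[0,0,0],[0,0,0],[0,0,0]]}'
python3 -m crank '{"travel":[[0.8,-3.5,0],[1.5,-7,0],[2.3,-10.5,0],[3,-14,0],[3.4,-17,0],[3.5,-19.6,0],[3.5,-19.6,0],[3.5,-19.6,0]],"rot":[[0,0,0],[0,0,0],[0,0,0],[0,0,0],[0,0,0],[0,0,0],[0,0,0],[0,0,0]]}'
python3 - <<'E'
from look import *; from geo import *
s=bot.observe();print(s['clock'],s['position'],s['tool_rot'],s['force'],s['grip_width'])
m=bot.camera_model('wrist')
save('wrist','w12.png');save('side','s12.png')
E
```

```text
clock: 8.95
position: [0.5433, 0.0, 0.2985]
tool_rot: [3.142, 0.001, -0.0]
force: [0.4, 0.1, -2.6]
grip_width: 0.0372
clock: 9.75
position: [0.5781, -0.1947, 0.2983]
tool_rot: [-3.141, 0.001, -0.001]
force: [-0.6, 0.8, -2.6]
grip_width: 0.037
9.75 [ 0.57805295 -0.19472603  0.29832173] [-3.14114159e+00  8.52367612e-04 -1.44451043e-03] [-0.60232731  0.7903975  -2.63776986] 0.0370361489985335
```

View pics/w12.png

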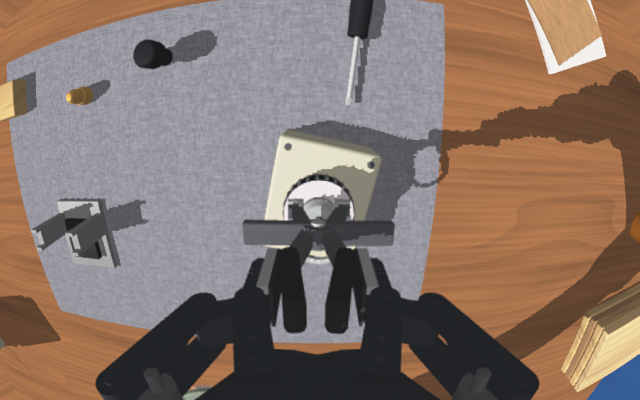

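View pics/s12.png

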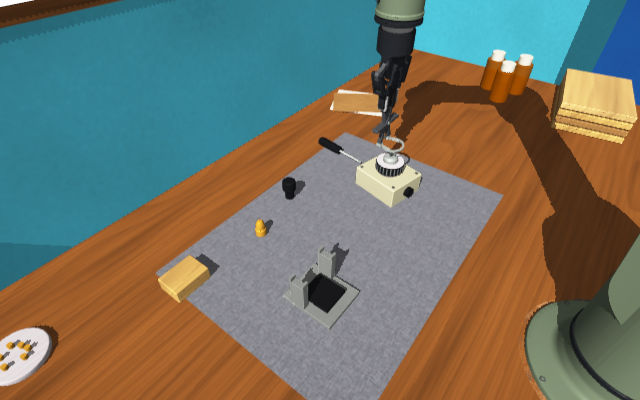

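The ring hangs right above the shaft: wrist (318,210), side (392,147). I compare the predicted and seen positions in zoom.

```bash
python3 - <<'E'
from geo import *; from look import *
m=bot.camera_model('wrist'); b=bot.camera_model('side')
a=cv2.imread('pics/w12.png');cv2.imwrite('pics/z12.png',cv2.resize(a[165:275,250:390],None,fx=5.7,fy=5.4,interpolation=cv2.INTER_CUBIC))
c=cv2.imread('pics/s12.png');cv2.imwrite('pics/sz12.png',cv2.resize(c[100:210,340:450],None,fx=5,fy=5,interpolation=cv2.INTER_CUBIC))
z=lambda p:(round((p[0]-250+.4)*5.7),round((p[1]-165+.4)*5.4))
zs=lambda p:(round((p[0]-340+.4)*5),round((p[1]-100+.4)*5))
for n,X in [('dot',(.55,-.1947,.1008)),('shaftR',(.55,-.1947-.0145,.1008)),('shaftL',(.55,-.1947+.0145,.1008)),('wheelL',(.55,-.1947+.036,.0858)),('wheelR',(.55,-.1947-.036,.0858))]: print(n,z(proj(m,np.array(X),1)),zs(proj(b,np.array(X))))
E
```

```text
dot (398, 301) (254, 276)
shaftR (486, 301) (268, 263)
shaftL (310, 301) (240, 290)
wheelL (190, 269) (214, 335)
wheelR (605, 269) (285, 268)
```

View pics/z12.png

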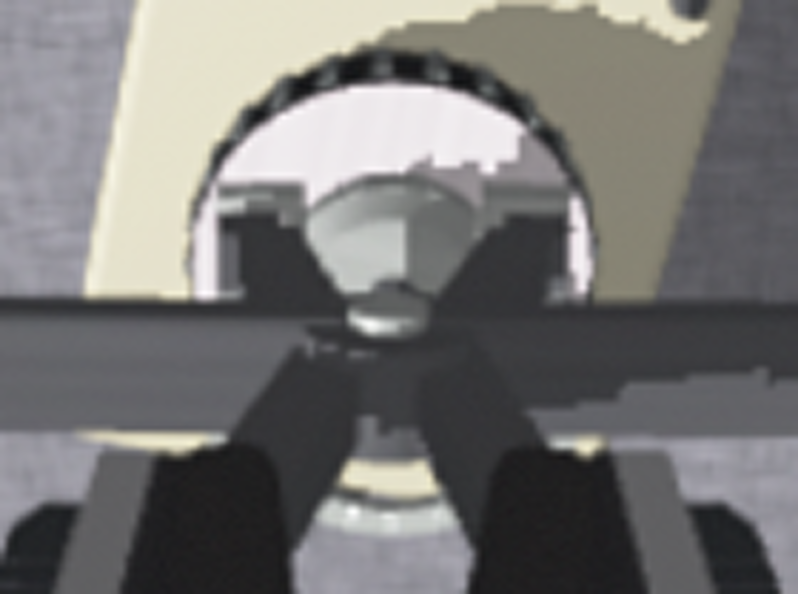

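View pics/sz12.png

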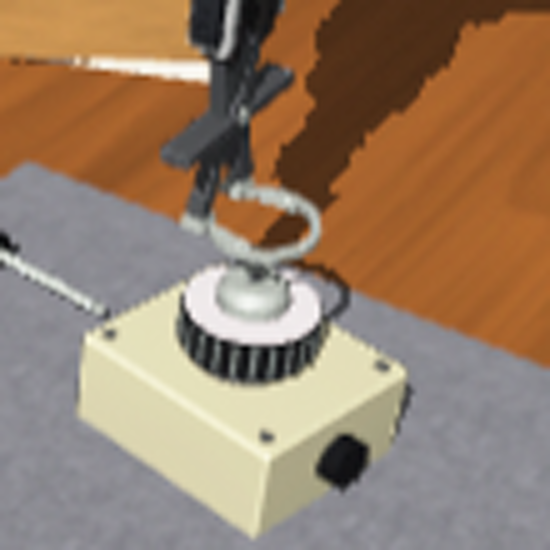

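```bash
python3 - <<'E'
from geo import *; from look import *
m=bot.camera_model('wrist')
f=lambda x,y:(250+x/5.7-.4,165+y/5.4-.4)
for n,p,z in [('lugL',(217,190),.134),('lugR',(578,188),.134),('lugLi',(305,190),.134),('lugRi',(482,190),.134),('bow out',(395,537),.130),('bow in',(395,497),.132),('whL',(190,260),.0858),('whR',(597,260),.0858),('wh top far',(388,84),.0858),('shaftL',(305,230),.09),('shaftR',(477,230),.09)]:
    print(n,np.round(plane(m,*f(*p),z,1),4))
E
```

```text
lugL [ 0.5817 -0.1688  0.134 ]
lugR [ 0.5821 -0.2198  0.134 ]
lugLi [ 0.5817 -0.1812  0.134 ]
lugRi [ 0.5817 -0.2062  0.134 ]
bow out [ 0.5197 -0.1941  0.13  ]
bow in [ 0.5285 -0.1941  0.132 ]
whL [ 0.5517 -0.1588  0.0858]
whR [ 0.5518 -0.2292  0.0858]
wh top far [ 0.5849 -0.193   0.0858]
shaftL [ 0.5591 -0.179   0.09  ]
shaftR [ 0.5592 -0.2081  0.09  ]
```

```bash
python3 - <<'E'
import cv2
c=[cv2.resize(cv2.imread(f'pics/{n}.png')[185:265,280:360],None,fx=4.9,fy=7,interpolation=cv2.INTER_CUBIC) for n in('w11','w12')]
cv2.imwrite('pics/z13.png',cv2.hconcat(c))
E
```

```text
(no output)
```

View pics/z13.png

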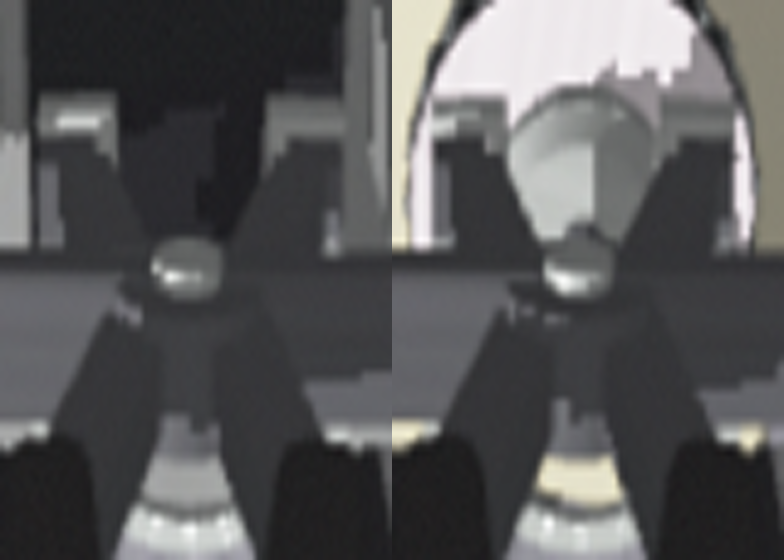

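```bash
python3 - <<'E'
from geo import *; from look import *
b=bot.camera_model('side')
c=cv2.imread('pics/s12.png')
zs=lambda p:((p[0]-340+.4)*5,(p[1]-100+.4)*5)
a=np.linspace(0,2*np.pi,60)
big=cv2.resize(c[100:180,360:440],None,fx=7,fy=7,interpolation=cv2.INTER_CUBIC)
out=[]
for xc in (.545,.5475,.550):
    g=big.copy()
    for r,col in((.026,(0,0,255)),(.0165,(0,255,0))):
        for t in np.linspace(np.pi*.7,np.pi*1.3,40):
            p=proj(b,np.array([xc+r*np.cos(t),-.1943+r*np.sin(t),.132])); cv2.circle(g,(int((p[0]-360+.4)*7),int((p[1]-100+.4)*7)),1,col,-1)
    p=proj(b,np.array([.55,-.1947,.1008])); cv2.circle(g,(int((p[0]-360+.4)*7),int((p[1]-100+.4)*7)),2,(255,0,0),-1)
    out.append(g[180:460,130:390])
cv2.imwrite('pics/z14.png',cv2.hconcat(out))
E
```

```text
(no output)
```

View pics/z14.png

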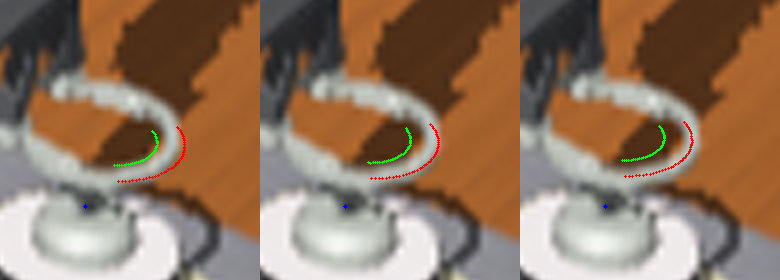

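```bash
python3 -m crank '{"travel":[[0.2,0,-0.5],[0.2,0,-1.2],[0.2,0,-2],[0.2,0,-2.6],[0.2,0,-2.6]],"rot":[[0,0,0],[0,0,0],[0,0,0],[0,0,0],[0,0,0]]}'
python3 - <<'E'
from look import *; from geo import *
s=bot.observe();print(s['clock'],s['position'],s['tool_rot'],s['force'],s['grip_width'])
m=bot.camera_model('wrist')
save('wrist','w15.png');save('side','s15.png');save('scene','c15.png')
a=cv2.imread('pics/w15.png');a=cv2.resize(a[165:275,250:390],None,fx=4.5,fy=4.5,interpolation=cv2.INTER_CUBIC);cv2.imwrite('pics/z15.png',a)
c=cv2.imread('pics/s15.png');c=cv2.resize(c[110:190,350:430],None,fx=6,fy=6,interpolation=cv2.INTER_CUBIC);
d=cv2.imread('pics/c15.png');d=cv2.resize(d[130:210,200:250],None,fx=6,fy=6,interpolation=cv2.INTER_CUBIC);
cv2.imwrite('pics/sz15.png',cv2.hconcat([c,d]))
E
```

```text
clock: 10.35
position: [0.5799, -0.1943, 0.2717]
tool_rot: [-3.141, 0.002, -0.0]
force: [-0.3, -0.4, -2.7]
grip_width: 0.0371
10.35 [ 0.57992438 -0.19426601  0.27168704] [-3.14110330e+00  1.66708773e-03 -2.48409912e-04] [-0.3260793  -0.39268413 -2.67351814] 0.037071932002898704
```

View pics/z15.png

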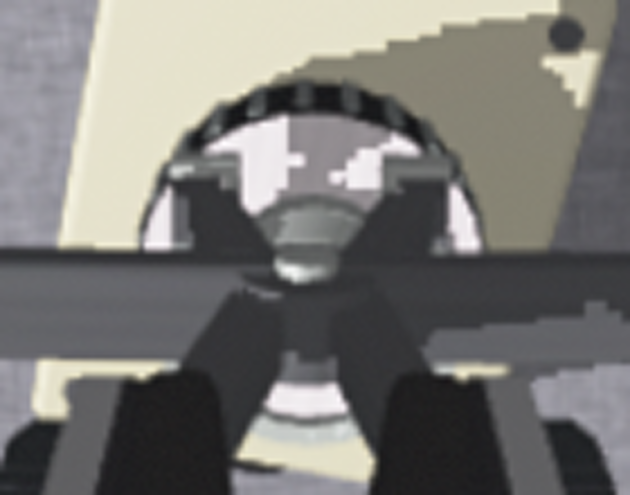

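View pics/sz15.png

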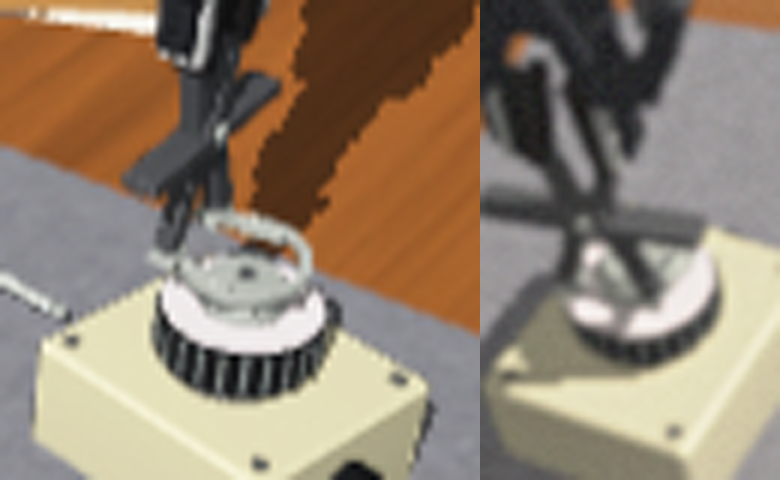

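```bash
python3 - <<'E'
from geo import *; from look import *
m=bot.camera_model('wrist')
f=lambda x,y:(250+x/4.5-.4,165+y/4.5-.4)
z=.2717-.1642
for n,p,zz in [('lugL',(172,160),z),('lugR',(457,160),z),('lugLi',(240,160),z),('lugRi',(382,160),z),('bow out',(310,450),z-.004),('bow in',(310,425),z-.002),('whL',(141,240),.0858),('whR',(482,240),.0858),('wh top far',(305,113),.0858),('shL',(245,230),.09),('shR',(372,230),.09)]:
    print(n,np.round(plane(m,*f(*p),zz,1),4))
b=bot.camera_model('side')
c=cv2.imread('pics/s15.png')
big=cv2.resize(c[120:180,360:420],None,fx=9,fy=9,interpolation=cv2.INTER_CUBIC)
q=lambda X:tuple(int(round(v)) for v in((proj(b,np.array(X))[0]-360+.4)*9,(proj(b,np.array(X))[1]-120+.4)*9))
for t in np.linspace(np.pi*.6,np.pi*1.4,40):
    cv2.circle(big,q([.5497+.026*np.cos(t),-.1943+.026*np.sin(t),.1057]),1,(0,0,255),-1)
for t in np.linspace(0,6.28,40): cv2.circle(big,q([.55+.0145*np.cos(t),-.1947+.0145*np.sin(t),.1008]),1,(255,0,0),-1)
cv2.imwrite('pics/z16.png',big)
E
```

```text
lugL [ 0.5832 -0.1699  0.1075]
lugR [ 0.5832 -0.2212  0.1075]
lugLi [ 0.5832 -0.1822  0.1075]
lugRi [ 0.5832 -0.2076  0.1075]
bow out [ 0.5207 -0.1948  0.1035]
bow in [ 0.5277 -0.1948  0.1055]
whL [ 0.5588 -0.1609  0.0858]
whR [ 0.5588 -0.2294  0.0858]
wh top far [ 0.5854 -0.1938  0.0858]
shL [ 0.5627 -0.1821  0.09  ]
shR [ 0.5627 -0.207   0.09  ]
```

View pics/z16.png

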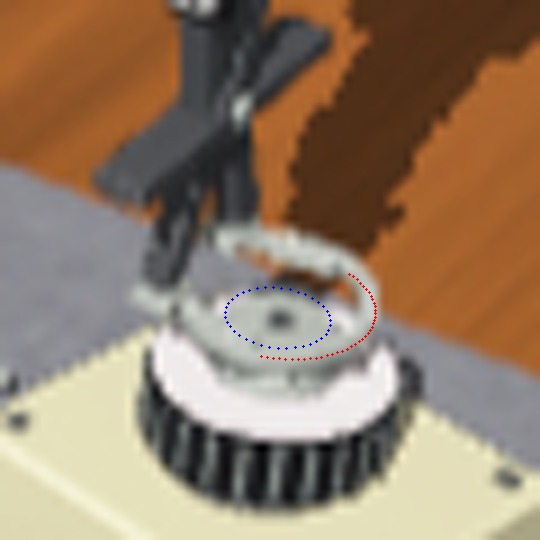

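Ring is concentric with the shaft end within ~1 mm (side view, overlay: ring edge 376, shaft dot (280,321)). Continue down gently.

```bash
python3 -m crank '{"travel":[[0.05,0,-0.3],[0.05,0,-0.6],[0.05,0,-0.9],[0.05,0,-1.1],[0.05,0,-1.1]],"rot":[[0,0,0],[0,0,0],[0,0,0],[0,0,0],[0,0,0]]}'
python3 - <<'E'
from look import *; from geo import *
s=bot.observe();print(s['clock'],s['position'],s['tool_rot'],s['force'],s['moment'],s['grip_width'])
save('wrist','w17.png');save('side','s17.png')
a=cv2.imread('pics/w17.png');a=cv2.resize(a[175:265,270:370],None,fx=4,fy=4,interpolation=cv2.INTER_CUBIC)
c=cv2.imread('pics/s17.png');c=cv2.resize(c[115:185,350:430],None,fx=5,fy=5.1429,interpolation=cv2.INTER_CUBIC);
cv2.imwrite('pics/z17.png',cv2.hconcat([a,c[:360]]))
E
```

```text
clock: 11.0
position: [0.5807, -0.1944, 0.2615]
tool_rot: [-3.141, 0.001, -0.0]
force: [1.0, -0.3, -2.2]
grip_width: 0.0372
11.0 [ 0.58067947 -0.19444935  0.26151859] [-3.14143217e+00  5.15507030e-04 -4.54255394e-04] [ 0.95116557 -0.25135268 -2.22475644] [-0.01089929 -0.03381994 -0.03078718] 0.037242086037014385
```

View pics/z17.png

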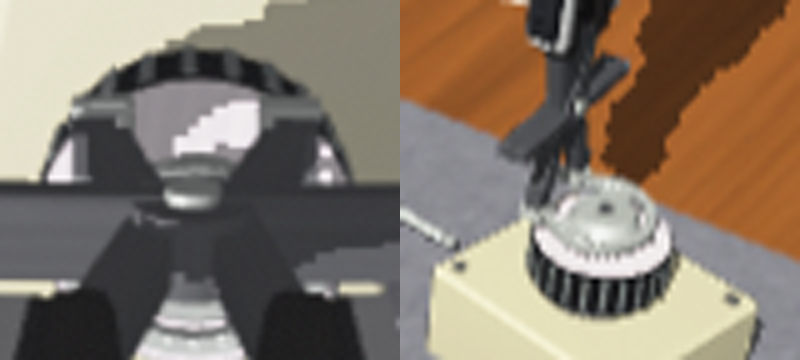

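Ring is around the shaft, past the taper, with no jamming force. Down to wheel contact.

```bash
python3 -m crank '{"travel":[[0,0,-0.2],[0,0,-0.4],[0,0,-0.6],[0,0,-0.6]],"rot":[[0,0,0],[0,0,0],[0,0,0],[0,0,0]]}'
python3 -m crank '{"travel":[[0,0,-0.1],[0,0,-0.15],[0,0,-0.15]],"rot":[[0,0,0],[0,0,0],[0,0,0]]}'
```

```text
clock: 11.5
position: [0.5807, -0.1945, 0.2555]
tool_rot: [-3.141, 0.001, -0.0]
force: [-0.1, -0.8, -2.6]
grip_width: 0.0369
clock: 11.8
position: [0.5808, -0.1945, 0.2543]
tool_rot: [-3.142, 0.0, -0.0]
force: [0.0, -0.2, -2.9]
grip_width: 0.037
```

```bash
python3 -m crank '{"travel":[[0,0,-0.1],[0,0,-0.15],[0,0,-0.15]],"rot":[[0,0,0],[0,0,0],[0,0,0]]}'
python3 - <<'E'
from look import *; from geo import *
s=bot.observe();print(s['clock'],s['position'],s['tool_rot'],s['force'],s['moment'],s['grip_width'])
E
```

```text
clock: 12.1
position: [0.5808, -0.1945, 0.2528]
tool_rot: [-3.142, 0.0, -0.0]
force: [-0.6, -0.0, -2.6]
grip_width: 0.0374
12.1 [ 0.58078026 -0.19445111  0.25281595] [-3.14154113e+00  7.56990975e-05 -4.16035453e-04] [-0.64265439 -0.01517555 -2.59522568] [-0.03897436 -0.03165404  0.02213986] 0.037411044625770364
```

```bash
python3 -m crank '{"travel":[[0,0,-0.05],[0,0,-0.1],[0,0,-0.1]],"rot":[[0,0,0],[0,0,0],[0,0,0]]}'
python3 -m crank '{"travel":[[0,0,-0.05],[0,0,-0.1],[0,0,-0.1]],"rot":[[0,0,0],[0,0,0],[0,0,0]]}'
python3 - <<'E'
from look import *; from geo import *
save('wrist','w18.png');save('side','s18.png')
a=cv2.imread('pics/w18.png');a=cv2.resize(a[175:265,270:370],None,fx=4,fy=4,interpolation=cv2.INTER_CUBIC)
c=cv2.imread('pics/s18.png');c=cv2.resize(c[115:185,350:430],None,fx=5,fy=5.1429,interpolation=cv2.INTER_CUBIC);
cv2.imwrite('pics/z18.png',cv2.hconcat([a,c[:360]]))
E
```

```text
clock: 12.4
position: [0.5808, -0.1945, 0.2518]
tool_rot: [-3.142, 0.0, -0.0]
force: [-1.0, -0.6, -2.2]
grip_width: 0.0372
clock: 12.7
position: [0.581, -0.1945, 0.2511]
tool_rot: [3.141, -0.001, -0.0]
force: [-0.2, -1.1, 0.9]
grip_width: 0.0372
```

View pics/z18.png

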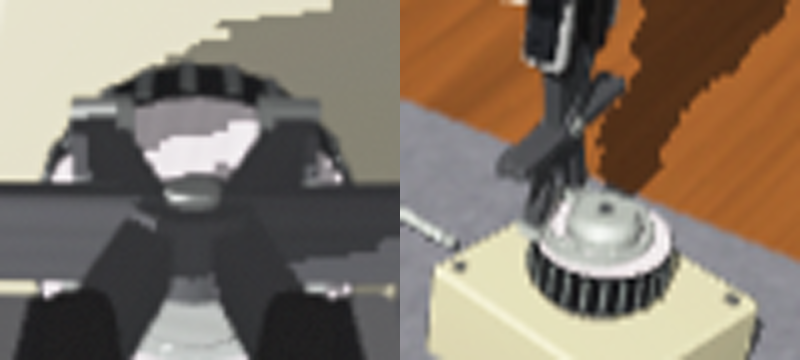

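Contact found (side view: ring flat on the wheel). Press on in 1-2 mm steps toward net +9 N.

```bash
python3 -m crank '{"travel":[[0,0,-0.1],[0,0,-0.2],[0,0,-0.2]],"rot":[[0,0,0],[0,0,0],[0,0,0]]}'
python3 -m crank '{"travel":[[0,0,-0.05],[0,0,-0.1],[0,0,-0.1]],"rot":[[0,0,0],[0,0,0],[0,0,0]]}'
```

```text
clock: 13.1
position: [0.5809, -0.1945, 0.249]
tool_rot: [3.141, -0.0, -0.0]
force: [-0.4, 0.1, 4.7]
grip_width: 0.0373
clock: 13.4
position: [0.581, -0.1946, 0.2482]
tool_rot: [3.141, -0.001, -0.001]
force: [-0.9, -0.2, 7.5]
grip_width: 0.0368
```

```bash
python3 -m crank '{"travel":[[0,0,-0.05],[0,0,-0.1],[0,0,-0.1]],"rot":[[0,0,0],[0,0,0],[0,0,0]]}'
python3 - <<'E'
from look import *; from geo import *
s=bot.observe();print(s['clock'],s['position'],s['tool_rot'],s['force'],s['moment'],s['grip_width'])
save('wrist','w19.png');save('side','s19.png')
a=cv2.imread('pics/w19.png');a=cv2.resize(a[175:265,270:370],None,fx=4,fy=4,interpolation=cv2.INTER_CUBIC)
c=cv2.imread('pics/s19.png');c=cv2.resize(c[115:185,350:430],None,fx=5,fy=5.1429,interpolation=cv2.INTER_CUBIC);
cv2.imwrite('pics/z19.png',cv2.hconcat([a,c[:360]]))
E
```

```text
clock: 13.7
position: [0.5811, -0.1946, 0.2473]
tool_rot: [3.141, -0.001, -0.001]
force: [1.0, -0.8, 8.0]
grip_width: 0.0374
13.7 [ 0.58111883 -0.19458509  0.24732478] [ 3.14132149e+00 -1.03044381e-03 -5.19613511e-04] [ 1.02417733 -0.81154632  8.01380114] [-0.07894606 -0.03162088 -0.00935148] 0.03741301539933328
```

View pics/z19.png

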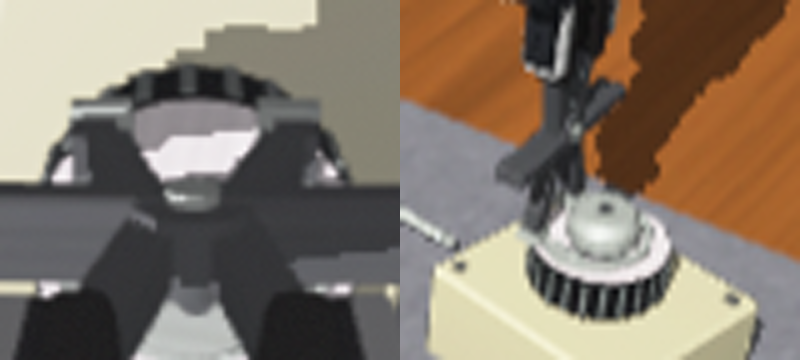

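```bash
python3 -m crank '{"travel":[[0,0,-0.06],[0,0,-0.06]],"rot":[[0,0,0],[0,0,0]]}'
python3 -m crank '{"travel":[[0,0,-0.03],[0,0,-0.05]],"rot":[[0,0,0],[0,0,0]]}' -0.07
```

```text
clock: 14.0
position: [0.5812, -0.1946, 0.2468]
tool_rot: [3.141, -0.001, -0.001]
force: [-0.6, -0.2, 8.8]
grip_width: 0.0371
clock: 14.2
position: [0.5811, -0.1946, 0.2463]
tool_rot: [3.141, -0.001, -0.001]
force: [-0.4, -1.6, 9.1]
grip_width: 0.0397
```

```bash
python3 -m crank '{"travel":[[0,0,-0.03],[0,0,-0.05]],"rot":[[0,0,0],[0,0,0]]}' 0.0
python3 -m crank '{"travel":[[0,0,-0.03],[0,0,-0.05]],"rot":[[0,0,0],[0,0,0]]}' 0.07
```

```text
clock: 14.4
position: [0.5812, -0.1943, 0.2458]
tool_rot: [-3.142, -0.001, -0.0]
force: [0.1, 0.3, 8.9]
grip_width: 0.0424
clock: 14.6
position: [0.5812, -0.194, 0.2452]
tool_rot: [-3.141, -0.001, -0.0]
force: [-0.5, 2.4, 8.1]
grip_width: 0.0459
```

```bash
python3 -m crank '{"travel":[[0,0,-0.04],[0,0,-0.06]],"rot":[[0,0,0],[0,0,0]]}' 0.13
python3 - <<'E'
from look import *; from geo import *
s=bot.observe();print(s['clock'],s['position'],s['tool_rot'],s['force'],s['moment'],s['grip_width'])
save('wrist','w20.png');save('side','s20.png')
a=cv2.imread('pics/w20.png');a=cv2.resize(a[175:265,270:370],None,fx=4,fy=4,interpolation=cv2.INTER_CUBIC)
c=cv2.imread('pics/s20.png');c=cv2.resize(c[115:185,350:430],None,fx=5,fy=5.1429,interpolation=cv2.INTER_CUBIC);
cv2.imwrite('pics/z20.png',cv2.hconcat([a,c[:360]]))
E
```

```text
clock: 14.8
position: [0.5812, -0.194, 0.2446]
tool_rot: [-3.141, -0.001, -0.0]
force: [0.3, 2.4, 8.9]
grip_width: 0.0482
14.8 [ 0.58117979 -0.19397145  0.24456708] [-3.14109281e+00 -9.14368521e-04 -6.65994211e-05] [0.2689479  2.360974   8.86302089] [ 0.75976391 -0.04268371  0.01809558] 0.04823097036866212
```

View pics/z20.png

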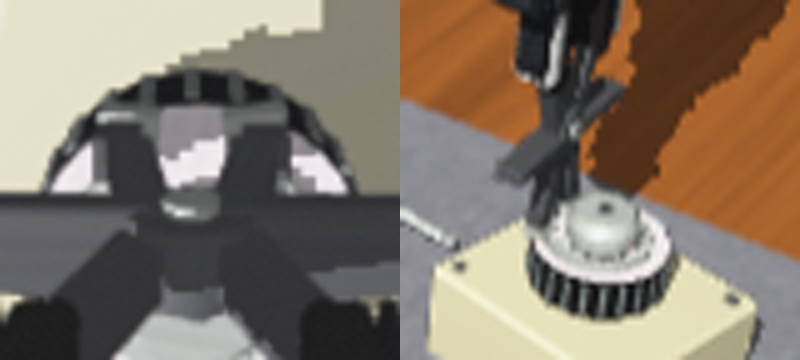

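```bash
python3 -m crank '{"travel":[[0,0,-0.04],[0,0,-0.05]],"rot":[[0,0,0],[0,0,0]]}' 0.19
python3 -m crank '{"travel":[[0,0,-0.03],[0,0,-0.04]],"rot":[[0,0,0],[0,0,0]]}' 0.25
python3 - <<'E'
from look import *; from geo import *
s=bot.observe();print(s['clock'],s['position'],s['tool_rot'],s['force'],s['moment'],s['grip_width'])
save('wrist','w21.png');save('side','s21.png')
a=cv2.imread('pics/w21.png');a=cv2.resize(a[175:265,270:370],None,fx=4,fy=4,interpolation=cv2.INTER_CUBIC)
c=cv2.imread('pics/s21.png');c=cv2.resize(c[115:185,350:430],None,fx=5,fy=5.1429,interpolation=cv2.INTER_CUBIC);
cv2.imwrite('pics/z21.png',cv2.hconcat([a,c[:360]]))
E
```

```text
clock: 15.1
position: [0.581, -0.1944, 0.244]
tool_rot: [3.142, -0.001, -0.0]
force: [1.2, -0.1, 7.6]
grip_width: 0.0509
clock: 15.3
position: [0.5809, -0.1946, 0.2434]
tool_rot: [3.141, -0.0, -0.001]
force: [-0.0, -0.8, 5.8]
grip_width: 0.0534
15.3 [ 0.58089551 -0.19462999  0.24341348] [ 3.14136281e+00 -3.31149927e-04 -5.86654544e-04] [-0.00935414 -0.78828015  5.84767078] [-0.21217721 -0.03992255 -0.00180751] 0.05336540142546112
```

View pics/z21.png

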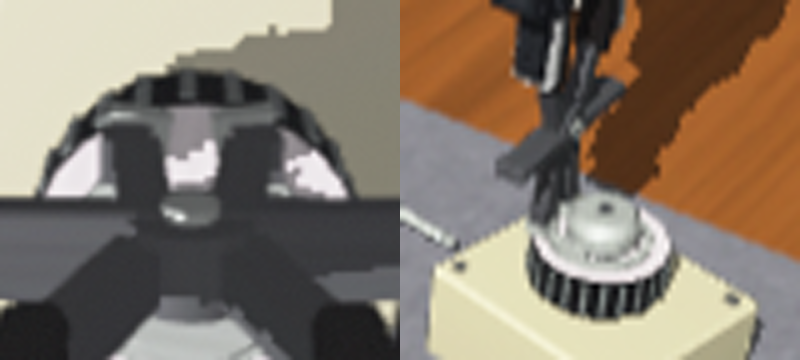

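```bash
python3 - <<'E'
import cv2
c=[cv2.resize(cv2.imread(f'pics/{n}.png')[185:265,280:360],None,fx=4.9,fy=7,interpolation=cv2.INTER_CUBIC) for n in('w20','w21')]
cv2.imwrite('pics/z22.png',cv2.hconcat(c))
E
```

```text
(no output)
```

View pics/z22.png

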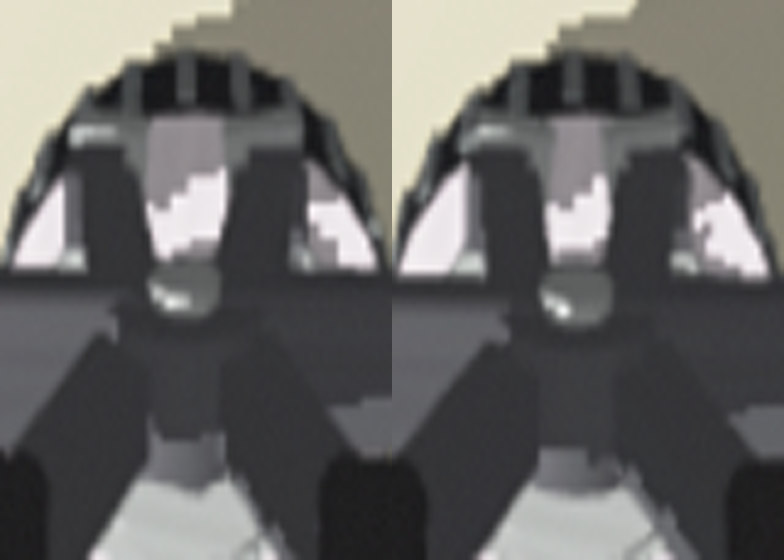

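Lug gap keeps shrinking (15 → 10.6 px, about 0.055 rad), below what the shaft diameter would allow, so the ring is entering the groove. Continue opening.

```bash
python3 -m crank '{"travel":[[0,0,-0.02],[0,0,-0.02]],"rot":[[0,0,0],[0,0,0]]}' 0.30
python3 -m crank '{"travel":[[0,0,0],[0,0,0]],"rot":[[0,0,0],[0,0,0]]}' 0.34
python3 - <<'E'
from look import *; from geo import *
save('wrist','w23.png');save('side','s23.png')
c=[cv2.resize(cv2.imread(f'pics/{n}.png')[185:265,280:360],None,fx=4.9,fy=7,interpolation=cv2.INTER_CUBIC) for n in('w21','w23')]
cv2.imwrite('pics/z23.png',cv2.hconcat(c))
E
```

```text
clock: 15.6
position: [0.5807, -0.1946, 0.243]
tool_rot: [3.141, 0.0, -0.001]
force: [0.6, -0.8, 2.3]
grip_width: 0.0556
clock: 15.8
position: [0.5806, -0.1945, 0.2428]
tool_rot: [-3.141, 0.001, -0.0]
force: [0.5, -1.8, -1.4]
grip_width: 0.0574
```

View pics/z23.png

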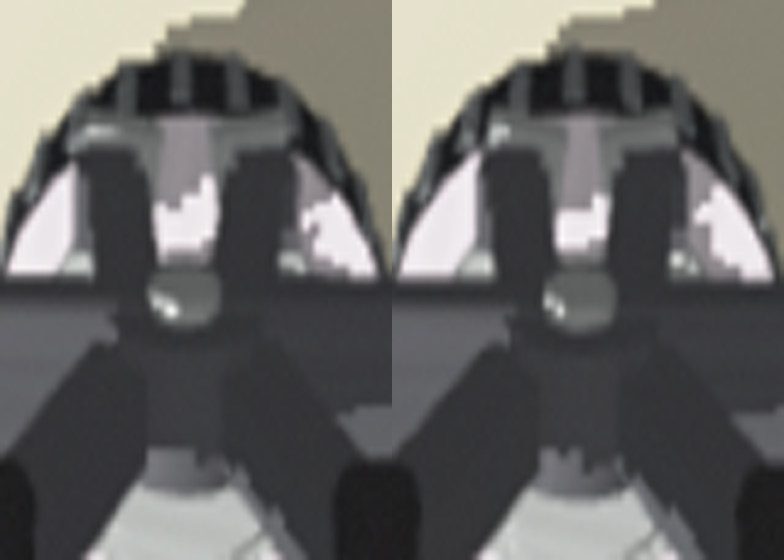

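View pics/w23.png

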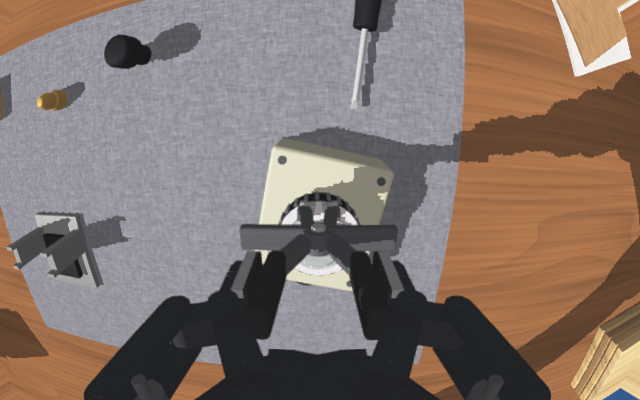

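Ring now closed (outer lug span 38.8 px, same as at rest scaled). Grip very lightly and draw the pins up.

```bash
python3 -m crank '{"travel":[[0,0,0.05],[0,0,0.1],[0,0,0.1]],"rot":[[0,0,0],[0,0,0],[0,0,0]]}' 0.30
python3 -m crank '{"travel":[[0,0,0.1],[0,0,0.2],[0,0,0.2]],"rot":[[0,0,0],[0,0,0],[0,0,0]]}'
```

```text
clock: 16.2
position: [0.5806, -0.1944, 0.2438]
tool_rot: [-3.141, 0.001, -0.0]
force: [-0.6, -0.7, -6.2]
grip_width: 0.0556
clock: 16.5
position: [0.5809, -0.1945, 0.2464]
tool_rot: [3.142, -0.0, -0.0]
force: [-0.5, -1.0, -2.9]
grip_width: 0.0556
```

```bash
python3 -m crank '{"travel":[[0,0,0.1],[0,0,0.2],[0,0,0.3],[0,0,0.3]],"rot":[[0,0,0],[0,0,0],[0,0,0],[0,0,0]]}'
python3 - <<'E'
from look import *; from geo import *
save('wrist','w24.png');save('side','s24.png')
a=cv2.resize(cv2.imread('pics/w24.png')[180:270,270:370],None,fx=4,fy=4,interpolation=cv2.INTER_CUBIC)
c=cv2.imread('pics/s24.png');c=cv2.resize(c[115:185,350:430],None,fx=5,fy=5.1429,interpolation=cv2.INTER_CUBIC);
cv2.imwrite('pics/z24.png',cv2.hconcat([a,c[:360]]))
E
```

```text
clock: 16.9
position: [0.581, -0.1944, 0.2494]
tool_rot: [3.142, -0.001, -0.0]
force: [-0.4, -0.1, -2.7]
grip_width: 0.0555
```

View pics/z24.png

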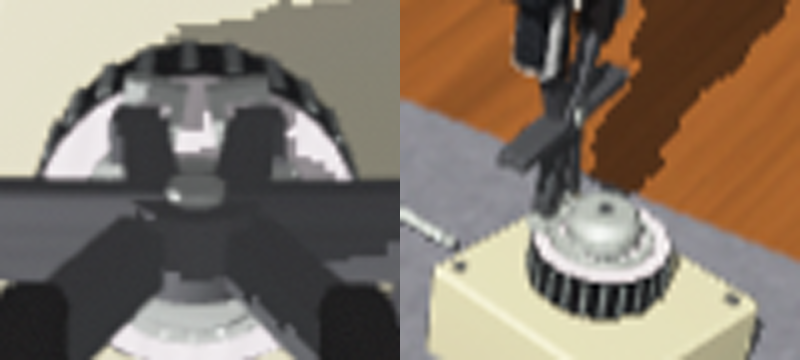

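The pins come out and the ring stays. Raise further and check the ring.

```bash
python3 -m crank '{"travel":[[0,0,0.3],[0,0,0.7],[0,0,1.2],[0,0,2.5],[0,0,4],[0,0,5.5],[0,0,5.5]],"rot":[[0,0,0],[0,0,0],[0,0,0],[0,0,0],[0,0,0],[0,0,0],[0,0,0]]}'
python3 - <<'E'
from look import *; from geo import *
s=bot.observe();print(s['clock'],s['position'],s['tool_rot'],s['force'],s['grip_width'])
save('wrist','w25.png');save('side','s25.png')
a=cv2.resize(cv2.imread('pics/w25.png')[160:280,240:400],None,fx=5,fy=4.5,interpolation=cv2.INTER_CUBIC)
cv2.imwrite('pics/z25.png',a)
c=cv2.imread('pics/s25.png');c=cv2.resize(c[110:190,350:430],None,fx=7,fy=7,interpolation=cv2.INTER_CUBIC);
cv2.imwrite('pics/sz25.png',c)
E
```

```text
clock: 17.7
position: [0.5815, -0.1947, 0.3068]
tool_rot: [3.141, -0.004, -0.001]
force: [0.3, -0.2, -1.8]
grip_width: 0.0557
17.7 [ 0.58153667 -0.19468015  0.30680579] [ 3.14065239e+00 -3.60981197e-03 -6.55439608e-04] [ 0.25049259 -0.23255636 -1.76975304] 0.055691766434776295
```

View pics/z25.png

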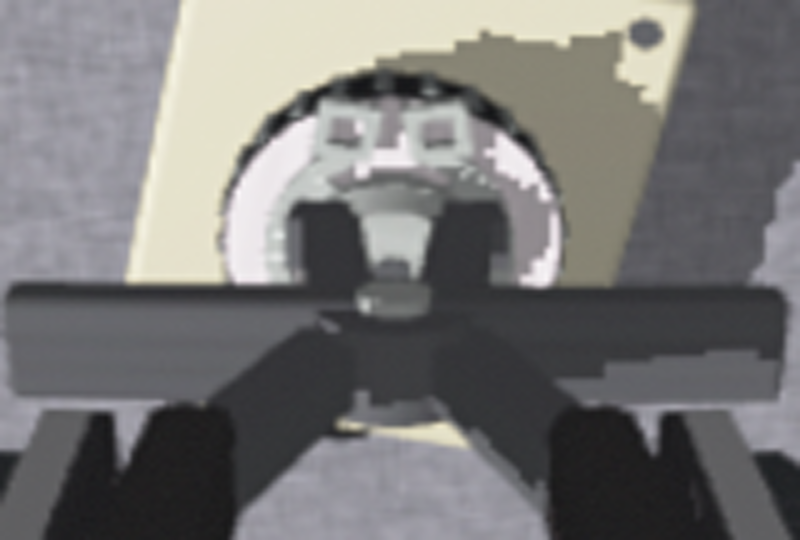

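View pics/sz25.png

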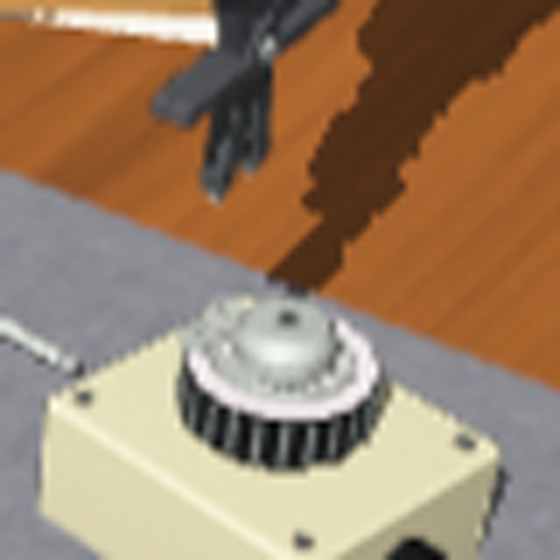

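Ring sits closed round the shaft, both lugs together at wrist (310,188)/(327,188). Now compare the pliers in the hand with the hung view (w7) to get the return pose.

```bash
python3 - <<'E'
import cv2
c=[cv2.resize(cv2.imread(f'pics/{n}.png')[190:280,230:410],None,fx=4.4,fy=3.3,interpolation=cv2.INTER_CUBIC) for n in('w7','w25')]
cv2.imwrite('pics/z26.png',cv2.vconcat(c))
E
```

```text
(no output)
```

View pics/z26.png

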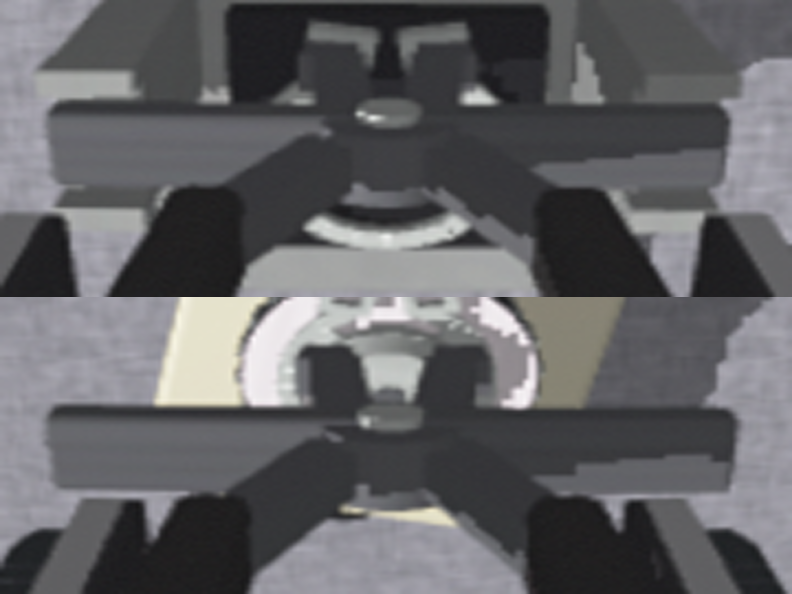

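```bash
python3 -m crank '{"travel":[[-0.5,2,0],[-1.2,5.5,0],[-2,9,0],[-2.8,12.5,0],[-3.6,16,0],[-4.4,19.5,0],[-5.2,23,0],[-6,26.5,0]],"rot":[[0,0,0],[0,0,0],[0,0,0],[0,0,0],[0,0,0],[0,0,0],[0,0,0],[0,0,0]]}'
python3 -m crank '{"travel":[[-0.7,3.2,0],[-1.3,6.5,0],[-1.8,9.5,0],[-2,11.2,0],[-2,11.2,-1],[-2,11.2,-2.5],[-2,11.2,-4],[-2,11.2,-4]],"rot":[[0,0,0],[0,0,0],[0,0,0],[0,0,0],[0,0,0],[0,0,0],[0,0,0],[0,0,0]]}'
python3 - <<'E'
from look import *; from geo import *
s=bot.observe();print(s['clock'],s['position'],s['tool_rot'],s['force'],s['grip_width'])
save('wrist','w27.png');save('side','s27.png')
a=cv2.resize(cv2.imread('pics/w27.png')[150:290,230:410],None,fx=4.4,fy=4.2,interpolation=cv2.INTER_CUBIC)
cv2.imwrite('pics/z27.png',a)
E
```

```text
clock: 18.6
position: [0.52, 0.0718, 0.3035]
tool_rot: [3.141, 0.001, -0.0]
force: [0.9, -0.3, -2.4]
grip_width: 0.0559
clock: 19.4
position: [0.5, 0.1814, 0.2618]
tool_rot: [3.14, 0.004, -0.001]
force: [0.3, -0.3, -2.4]
grip_width: 0.0558
19.4 [0.49999674 0.18143994 0.26180945] [ 3.13994037e+00  3.51925052e-03 -8.86203460e-04] [ 0.28207998 -0.32322341 -2.39108537] 0.05584333822019805
```

View pics/z27.png

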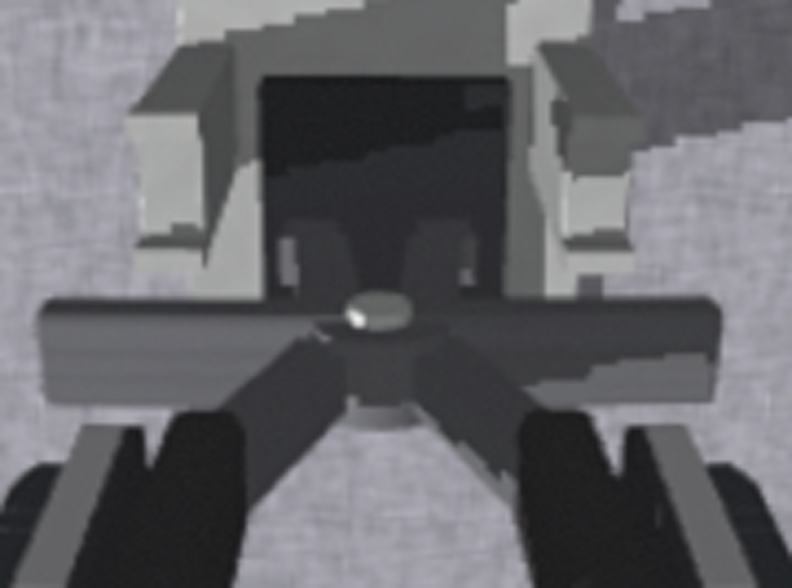

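```bash
python3 -m crank '{"travel":[[0.15,0.05,-1],[0.15,0.05,-3],[0.15,0.05,-5],[0.15,0.05,-6],[0.15,0.05,-6.3],[0.15,0.05,-6.3]],"rot":[[0,0,0],[0,0,0],[0,0,0],[0,0,0],[0,0,0],[0,0,0]]}'
python3 - <<'E'
from look import *; from geo import *
s=bot.observe();print(s['clock'],s['position'],s['tool_rot'],s['force'],s['grip_width'])
save('wrist','w28.png');save('side','s28.png')
a=cv2.resize(cv2.imread('pics/w28.png')[150:290,230:410],None,fx=4.4,fy=4.2,interpolation=cv2.INTER_CUBIC)
cv2.imwrite('pics/z28.png',a)
b=cv2.imread('pics/s28.png');cv2.imwrite('pics/sz28.png',cv2.resize(b[200:340,240:400],None,fx=5,fy=4,interpolation=cv2.INTER_CUBIC))
E
```

```text
clock: 20.1
position: [0.5025, 0.1831, 0.2012]
tool_rot: [-3.142, -0.0, -0.0]
force: [0.2, 0.5, -2.4]
grip_width: 0.0555
20.1 [0.50245031 0.18308524 0.20119797] [-3.14151951e+00 -2.62896500e-05 -4.72661822e-04] [ 0.17460855  0.47525513 -2.42433522] 0.05554582747482904
```

View pics/z28.png

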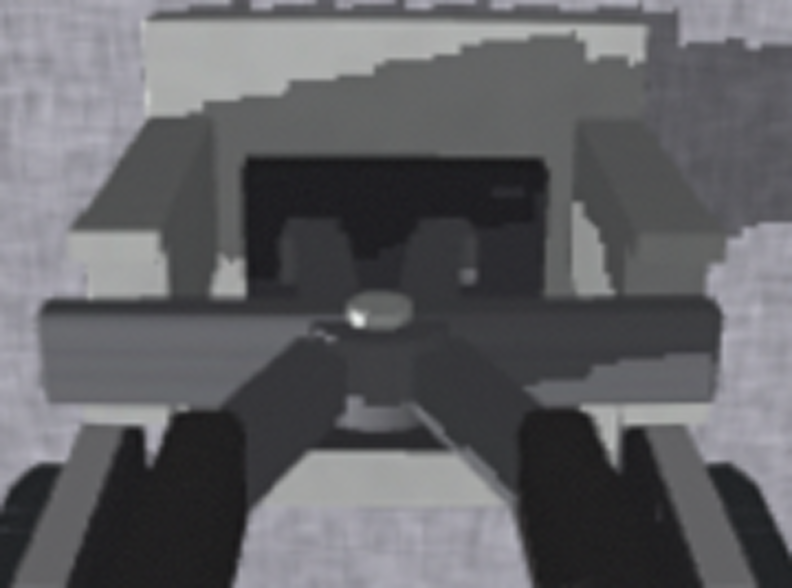

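View pics/sz28.png

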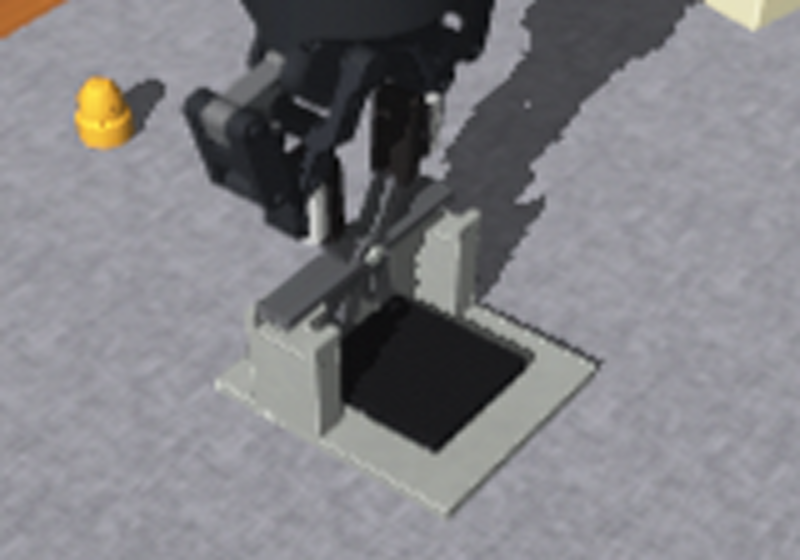

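```bash
python3 -m crank '{"travel":[[-0.1,-0.25,0],[-0.1,-0.25,-0.4],[-0.1,-0.25,-0.8],[-0.1,-0.25,-1.1],[-0.1,-0.25,-1.3],[-0.1,-0.25,-1.3]],"rot":[[0,0,0],[0,0,0],[0,0,0],[0,0,0],[0,0,0],[0,0,0]]}'
python3 -m crank '{"travel":[[0,0,-0.1],[0,0,-0.2],[0,0,-0.2]],"rot":[[0,0,0],[0,0,0],[0,0,0]]}'
```

```text
clock: 20.8
position: [0.5012, 0.1805, 0.1877]
tool_rot: [3.141, 0.001, -0.0]
force: [-0.0, -0.7, -1.9]
grip_width: 0.0558
clock: 21.1
position: [0.5013, 0.1806, 0.1861]
tool_rot: [-3.141, -0.0, -0.0]
force: [0.2, 0.0, -2.7]
grip_width: 0.056
```

```bash
python3 -m crank '{"travel":[[0,0.05,-0.1],[0,0.05,-0.2],[0,0.05,-0.2]],"rot":[[0,0,0],[0,0,0],[0,0,0]]}'
python3 - <<'E'
from look import *; from geo import *
s=bot.observe();print(s['clock'],s['position'],s['tool_rot'],s['force'],s['grip_width'])
save('wrist','w29.png');save('side','s29.png')
a=cv2.resize(cv2.imread('pics/w29.png')[150:290,230:410],None,fx=4.4,fy=4.2,interpolation=cv2.INTER_CUBIC)
cv2.imwrite('pics/z29.png',a)
b=cv2.imread('pics/s29.png');cv2.imwrite('pics/sz29.png',cv2.resize(b[200:340,240:400],None,fx=5,fy=4,interpolation=cv2.INTER_CUBIC))
E
```

```text
clock: 21.4
position: [0.5016, 0.1813, 0.1844]
tool_rot: [-3.141, -0.001, -0.0]
force: [0.6, 0.1, 3.8]
grip_width: 0.0559
21.4 [0.50163949 0.18130415 0.18443917] [-3.14109174e+00 -9.89071680e-04 -3.52657410e-04] [0.56149447 0.10094035 3.83720677] 0.05591462002567727
```

View pics/z29.png

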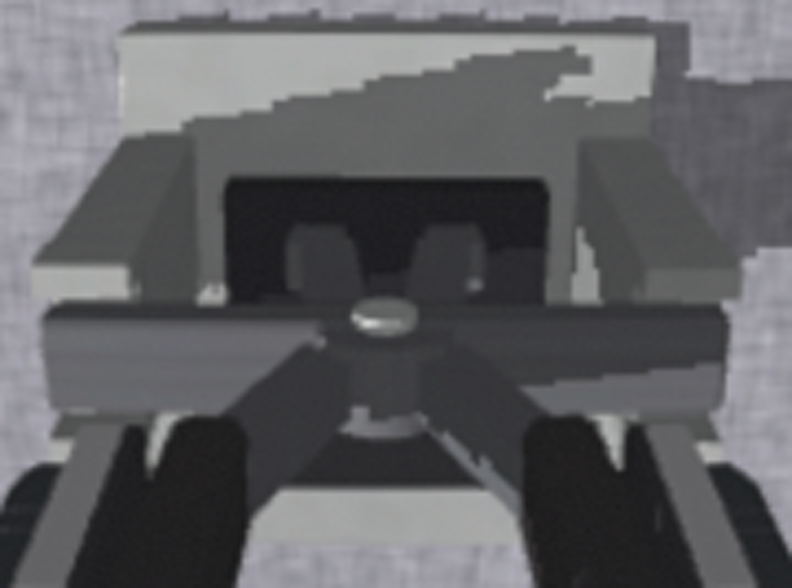

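View pics/sz29.png

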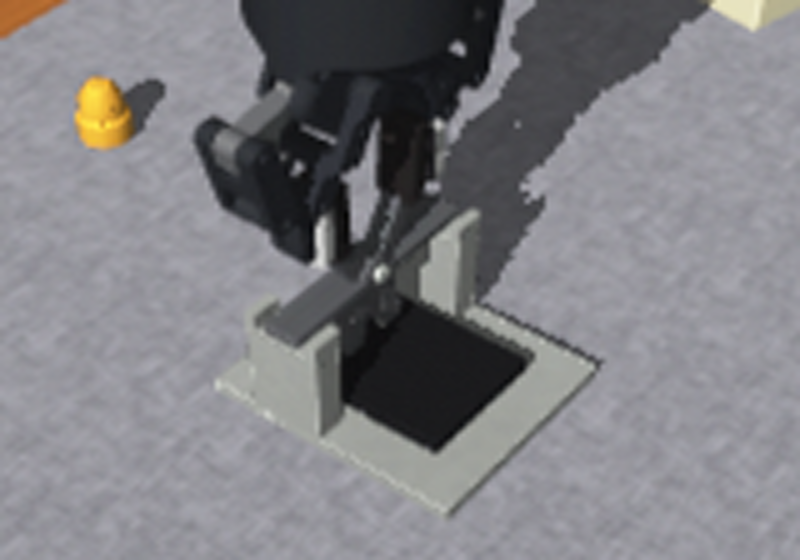

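Seated between the cheeks (bar at (385,360) between the uprights, +6 N of seat load). Open the gripper.

```bash
python3 -m crank '{"travel":[[0,0,0],[0,0,0],[0,0,0],[0,0,0]],"rot":[[0,0,0],[0,0,0],[0,0,0],[0,0,0]]}' 0.75
python3 - <<'E'
from look import *; from geo import *
s=bot.observe();print(s['clock'],s['position'],s['tool_rot'],s['force'],s['grip_width'])
save('wrist','w30.png')
E
```

```text
clock: 21.9
position: [0.5012, 0.181, 0.184]
tool_rot: [3.142, 0.0, -0.0]
force: [0.2, 0.1, 0.4]
grip_width: 0.0747
21.9 [0.5012375  0.1809949  0.18400232] [ 3.14151908e+00  2.12330190e-04 -4.43443382e-04] [0.20396574 0.0656883  0.4348327 ] 0.07472848426403933
```

View pics/w30.png

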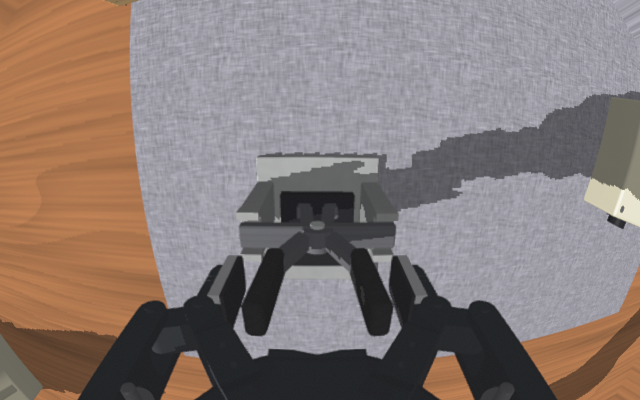

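Both handles are free of the pads with the pliers hanging. Retreat straight up.

```bash
python3 -m crank '{"travel":[[0,0,0.5],[0,0,2],[0,0,4],[0,0,7],[0,0,11],[-2,-3,12],[-5,-7,12],[-5,-7,12]],"rot":[[0,0,0],[0,0,0],[0,0,0],[0,0,0],[0,0,0],[0,0,0],[0,0,0],[0,0,0]]}'
python3 - <<'E'
from look import *; from geo import *
s=bot.observe();print(s['clock'],s['position'],s['force'])
m=bot.camera_model('wrist')
save('wrist','w31.png');save('side','s31.png');save('scene','c31.png')
w=cv2.imread('pics/w31.png');cv2.imwrite('pics/z31.png',w)
b=cv2.imread('pics/s31.png');
cv2.imwrite('pics/sz31.png',cv2.hconcat([cv2.resize(b[220:340,270:370],None,fx=4,fy=4,interpolation=cv2.INTER_CUBIC),cv2.resize(b[130:210,345:412],None,fx=5.97,fy=6,interpolation=cv2.INTER_CUBIC)]))
E
```

```text
clock: 22.75
position: [0.4486, 0.1068, 0.3047]
tool_rot: [3.139, 0.001, -0.004]
force: [0.1, 0.8, -0.9]
grip_width: 0.0747
22.75 [0.44859515 0.10675395 0.30467544] [ 0.09465963  0.80554393 -0.87862343]
```

View pics/z31.png

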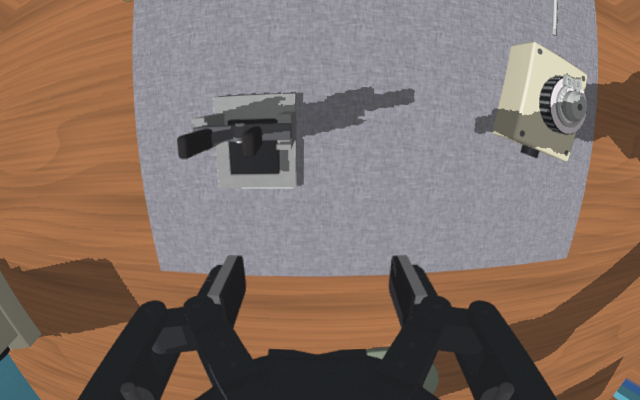

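View pics/sz31.png

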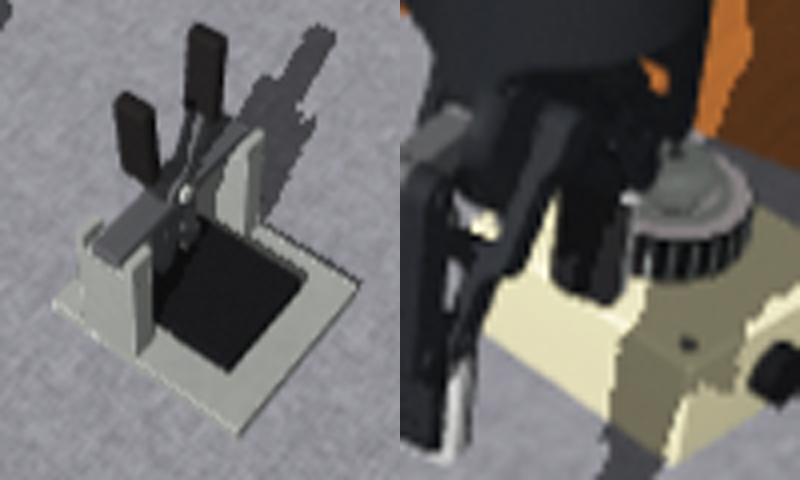

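Pliers hang as before, upright and seated between the cheeks. Go check the ring from above.

```bash
python3 -m crank '{"travel":[[0,-3,0],[0,-7,0],[0,-11,0],[0,-15,0],[0,-19,0],[0,-23,0],[0,-27,0],[0,-30,0]],"rot":[[0,0,0],[0,0,0],[0,0,0],[0,0,0],[0,0,0],[0,0,0],[0,0,0],[0,0,0]]}'
python3 -m crank '{"travel":[[0,0,0],[0,0,0]],"rot":[[0,0,0],[0,0,0]]}'
python3 - <<'E'
from look import *; from geo import *
import pickle
m=bot.camera_model('wrist'); pickle.dump(m,open('m32.pkl','wb'))
save('wrist','w32.png')
p=proj(m,np.array([.55,-.1947,.0836]),1);print(p)
x,y=int(p[0])-45,max(0,int(p[1])-40);print(x,y)
cv2.imwrite('pics/z32.png',cv2.resize(cv2.imread('pics/w32.png')[y:y+80,x:x+90],None,fx=7,fy=7,interpolation=cv2.INTER_CUBIC))
E
```

```text
clock: 23.7
position: [0.4518, -0.1909, 0.304]
tool_rot: [3.142, -0.0, -0.001]
force: [0.1, 0.3, 0.4]
grip_width: 0.0748
clock: 23.9
position: [0.4519, -0.1887, 0.3038]
tool_rot: [-3.141, 0.0, -0.001]
force: [0.2, 0.1, 1.0]
grip_width: 0.0747
(np.float64(324.71306131040177), np.float64(82.72269434999765))
279 42
```

View pics/z32.png

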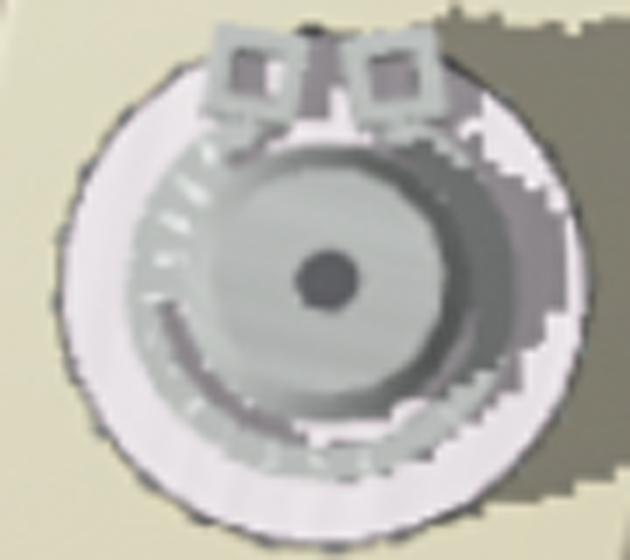

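```bash
python3 - <<'E'
from geo import *; import pickle
m=pickle.load(open('m32.pkl','rb'))
f=lambda x,y:(279+x/7-.4,42+y/7-.4)
for n,p,z in [('holeL',(250,75),.087),('holeR',(397,75),.087),('bow out',(325,478),.083),('ringL',(130,285),.083),('ringR',(520,285),.083),('dot',(327,280),.1008),('whL',(60,290),.082),('whR',(588,290),.082),('whT',(320,28),.082),('whB',(330,545),.082)]:
    print(n,np.round(plane(m,*f(*p),z,1),4))
E
python3 - <<'E'
import cv2
w=cv2.imread('pics/w4.png')
cv2.imwrite('pics/z33.png',cv2.resize(w[125:175,285:350],None,fx=9,fy=9,interpolation=cv2.INTER_CUBIC))
E
```

```text
holeL [ 0.5784 -0.1852  0.087 ]
holeR [ 0.5785 -0.2042  0.087 ]
bow out [ 0.5244 -0.1951  0.083 ]
ringL [ 0.5505 -0.1693  0.083 ]
ringR [ 0.5509 -0.2208  0.083 ]
dot [ 0.5502 -0.1948  0.1008]
whL [ 0.5501 -0.16    0.082 ]
whR [ 0.5505 -0.23    0.082 ]
whT [ 0.5856 -0.1943  0.082 ]
whB [ 0.5153 -0.1958  0.082 ]
```

View pics/z33.png

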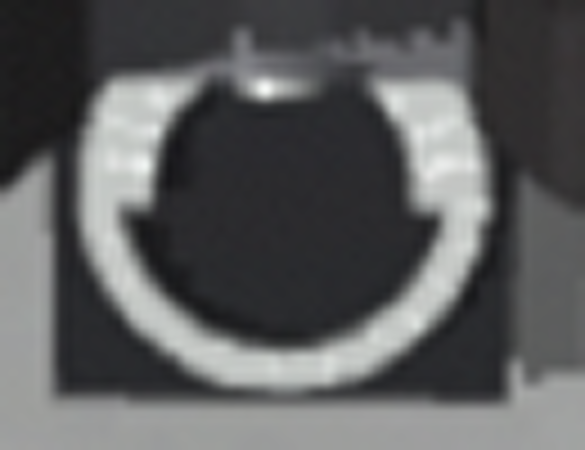

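Ring centre (0.5505, -0.195) matches the shaft axis (0.5502, -0.1948). Lug holes are 19 mm apart (18 mm when closed), and arms this closed are only possible in the groove. Nothing is touching the gripper, so I hand in.

```bash
python3 - <<'E'
from workcell import bot
print(bot.job_done())
E
```

```text
the job is handed in; nothing more can be done
None
```

The ring is closed into the shaft groove and the pliers are back in their stand. I handed the job in at about 24 s of the 59 s. The hand-in reported no verdict.

**What I did:**
- Squeezed the handles in the stand to 37 mm, which spread the ring to about 0.2 rad a side by the lug spacing.
- Lifted the pliers out and slid the ring down the shaft.
- Pressed the wheel down about 4 mm, at about 12 N of net push.
- Opened the gripper in small steps, following downward, so the ring closed into the groove.
- Drew the pins out and hung the pliers back.

**Last checks:**
- **Ring position:** its centre is within about 0.5 mm of the shaft axis.
- **Ring closure:** the lug holes measured 19 mm apart against 18 mm when closed, so about 0.01–0.02 rad a side. On the 37 mm shaft the arms would have stopped at about 0.10 rad. I did not measure the ring's height or tilt directly; I inferred the height from this closure and the wheel push.
- **Pliers:** they hang upright between the cheeks, judged from the wrist and side pictures.
- **Robot:** it touched nothing, with forces near zero.
- **Bystanders:** I did not measure their positions again at the end; the arm did not go near them.

**Disagreements:**
- My first triangulation of the shaft end came out about 15 mm too high, because I read that camera pose while the arm was still settling. I dropped that view and measured again.
- In the hand the ring sat about 2 mm further towards -x than expected, which I corrected by moving the tool in x before the ring went over the shaft.
- The ring met the wheel about 4 mm lower than I had predicted, so I relied on the force reading for the press.

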